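# Draw the warm red tray out of the drying cabinet with the tray hook

### The arm

A 6-joint arm with a two-finger parallel gripper is mounted at the origin on the work surface. World frame = base frame: x ahead of the robot, y to its left, z up, the work surface at z = 0. Lengths are in m, angles in rad, forces in N, time in s.
With the tool pointing down it reaches from about 0.275 to 1 m from the base axis. Payload 8.4 kg.
Tool frame: the origin (TCP) lies midway between the tips of the shut fingers; the grasp point (between the pads) lies 19 mm behind it (r.grip_point_offset is the distance from the TCP to the grasp point, in m); z points along the fingers, y is the direction in which the jaws open and shut (so a half turn about z gives the same grasp; the last joint's range is limited). The gripper opens to 85 mm and grips with 20 to 120 N. Pads are 22 mm wide; open, the fingers measure 114 mm over their backs; the gripper's body (76 mm by 85 mm) begins 54 mm behind the grasp point. The pads swing forward as they close: fully open they stand 13 mm farther back than shut.
Start: joints at [-1.158, 0.353, 1.633, -0, 1.155, -0.002], TCP at [0.252, -0.572, 0.231] pointing down, gripper open.
Joint ranges: [-2.63, 2.63], [-0.92, 2.1], [0.06, 2.66], [-1.3, 4.44], [0, 2.69], [-3.02, 3.02]. Speed limits (rad/s): [2.22, 2.22, 2.79, 3.14, 3.14, 3.14].

### API

Orientations are given as a rotation vector (axis times angle).
In Python, from cell import monitor, imaging, r, spotter gives the robot as it stands.
- The arm moves only by the tool servo_tool, never from a script. Its argument "commands" is one flat list of numbers, 7 for each row, row after row: the shift along the tool's x, y, z normalised to -1 to 1, where 1 is 10 cm, then the turn, a rotation vector about the tool's x, y, z normalised to -1 to 1, where 1 is 60 degrees, then the opening, from -1 (shut) to 1 (fully open), so that 0 is half open. In form: [x, y, z, wx, wy, wz, gripper, x, y, z, wx, wy, wz, gripper, ...]. A call has 1 to 8 rows; each row is the pose to reach, as a shift and turn from the pose commanded when the call began, along the tool's axes at that moment; what a row does not reach only later rows make up. A row lasts 1/10 s, in which the tool goes at most 50 mm and 8.59 degrees, less where a joint would pass 70% of its speed; a pose out of reach is approached as far as the arm can. A call with a number of a shift or a turn outside -1 to 1 is refused whole. A call with a gripper value outside its range is refused whole. The fingers move at their own pace and stop on an object; the grip force is fixed at half the most. Time passes only in rows, so rows that repeat a pose let the fingers close. It gives the time, the measured TCP pose, the force and the opening at its end, in the units of the state.
- monitor.sense(): the state, without advancing time (a new reading comes with each control period).
- imaging.get_image(name): name is "side" or "top" or "wrist"; returns the picture (480x640x3 uint8, red, green, blue); there is no depth.
- imaging.camera_info(name): a dict with "fov_y" (degrees; the focal length in pixels is half the picture's height over the tangent of half this angle, whatever the lens; pixels are square), "cx", "cy" (the principal point, pixels), "R" (3x3) and "t" (3): a world point X has camera coordinates R X + t; the wrist camera has in their place "tool_from_camera" (4x4, takes a point from camera to tool coordinates, whose origin is the TCP and whose axes are the flange's). Camera axes: x right, y down, z forward; pixel columns grow to the right and rows downward; lengths in m; the calibration is good to about 2 mm. The wrist camera is an equidistant fisheye: a pixel r from the principal point sees the ray r / f radians off the axis. A picture is of the moment at which its call begins: read the wrist's pose just before it. camera_info takes no time and is no camera call.
- r.job_done(): hands the job in, once; it reports no verdict.
Trained networks look in the newest picture that a camera, given by its name, has taken for a name from the list of things; names that differ only in an ending like _2 or _b are one class to them, and where a whole thing is asked for, a point or a joint stands for the part that bears it (a point fixed in the world has none). Each returns a list of dicts, best first, with "p" (0 to 1); they miss things now and then, are a little off and sometimes report something else, mostly with a low value. They report only what shows in the picture. A call takes as long as a camera call. They do not tell look-alikes from the thing itself.
- spotter.recognise(thing, camera): "rect" ([left, top, right, bottom] in pixels, round what is visible of it).
- spotter.regions_of(thing, camera): "pixels" (480x640 bool, what is visible of it) and "rect" ([left, top, right, bottom] in pixels, round what is visible of it).
- spotter.mark_of(thing, camera): "position" ([column, row] in pixels: a listed point, or the origin of a listed thing).
The state is a dict: "time_s": time; "q": joint angles; "joint_velocities": joint speeds; "effort": joint torques, N m; "tool_pos": TCP position; "tool_rot": TCP orientation; "force": force on the tool from outside, world axes, zero at the start; "moment": the same for the moment, N m; "finger_gap": opening from 0.0 (shut) to 1.0 (fully open).
Only numpy, scipy, OpenCV 4.12 (cv2) and the standard library are available. Lean on these libraries where they do the work, as an engineer would, in place of code of your own. Each camera call takes 0.05 s, during which the arm holds its last target.

### The job

The red (right-ear) tray in the drying cabinet is done but still warm, so keep your fingers off it: take the tray hook from its beech rest, drop it into the eye on the red tray's front, and gently draw the tray out until it comes up firmly against its stop. Lift the hook out of the eye and lay it back in its rest the way it lay; the tray stays out with its pot standing upright on it. Leave the blue tray shut and nothing else on the desk disturbed.

Things in the scene. Friction and masses are not known exactly. Their poses are not given: they have to be found in the camera images.
- hook: tray hook (sizes in mm here and below), 0.13 kg, lying leg-down in its rest, handle underside 34 above the desk. Black handle 110 long (x), 18 wide (y, grip across it), 22 high (z). Origin: centre of the handle's underside; centre of mass 10 in front of it. A 6 thick shank leaves the front end 11 up, runs to x = 133, then bends into a downward leg raking 3 back
- hook_tip (a point): centre of the round end (radius 3) of the hook's leg: at x = 133, y = 0, z = -17 in the hook's frame, so the steel reaches down to z = -20; the shank's underside is at z = 8
- rest: the hook's beech rest, fixed. Base 130 x 60 x 8; two forks 8 thick at x = -40 and +40, each a notch 23 wide with flared sides; notch floor 34 above the desk, flares up to 53. Origin: centre of the underside. The hook lies with its x axis along the rest's, its origin above the rest's (within 6); 72 of free length between the forks for the fingers
- cabinet: white drying cabinet, fixed, 240 deep (x) x 280 wide (y) x 140 high, clear roof. Origin: foot of the front face, at its middle; the front looks along its -x. Two bays, centres at y = +66 and -66, floor 40 above the desk; trays have 2 of side play and slide out along -x. A hidden rubber-buffered stop (2 N per mm for 4, then hard) meets the tray after 62 to 102 of travel: set differently each time, it can only be felt
- tray_red: steel tray with red front panel, in either bay, 210 deep, 108 wide, 30 high, about 0.35 kg. Origin: under the middle of the panel's front face, at the runners' height (40 above the desk); front looks along its -x; x = -13 in the cabinet's frame when shut. Panel 12 thick, 124 wide, 46 high. A sprung roller catch holds it shut: 4 to 8 N in the first 10 of travel; then it slides with 0.5 to 3 N
- tray_red_eye (a point): centre of the red tray's eye: a lying wire ring (hole vertical), 13 inner diameter, wire 4 thick, at x = -14.5, y = 0, z = 30 in the tray's frame, 70 above the desk, 14.5 in front of the panel. Drawing the tray firmly against its stop means a pull of 5 to 12 N; the solder joint stands 18 N at most, from any side
- tray_blue: the same tray with a blue front, in the other bay; it is to stay shut
- pot_red: white drying pot with a red cap, 43 diameter, 45 high, loose on the red tray 52 to 62 behind its front face. Origin: centre of its underside
- pot_blue: the same pot with a blue cap, on the blue tray
- music_box: loose round tin music box, 76 diameter, 61 high, brass crank on top up to 84 high. Origin: centre of its underside. It stands on the side of the desk where the hook's rest is not
- peg_board: loose beech board 170 x 90 x 22 with four painted pegs up to 61 high. Origin: centre of its underside
- boat: loose blue ceramic toy boat, 95 x 44 x 56 high. Origin: under its middle
- otoscope: loose otoscope lying on the desk, 150 long, 27 thick. Origin: on the desk under its handle
Things that resemble listed ones, but are neither listed nor needed, are in the scene too. What is shaped like the hook but orange or white is not meant. What is shaped like the rest but green or orange is not meant.

How it is judged:
On the way, in this order (a step that is already met when the one before it is completed fails the run):
1. the hook's tip is down in the red tray's eye (horizontal distance between hook_tip and tray_red_eye below 0.01 m and z of hook_tip in the frame of tray_red_eye below -0.005 m), for 0.1 s.
2. the hook holds the red tray up against its stop (out at least 55 mm, halted under a pull of more than 3 N) (all of step 1 and x of tray_red in the frame of cabinet below -0.068 m and contact force between hook and tray_red above 3 N and linear speed of tray_red below 0.01 m/s), for 0.1 s.
At the end, for the whole second after the job is handed in: the red tray still stands at least 50 mm out of its shut place, its pot upright (within 0.2 rad) on it; the hook lies at rest in its rest's notches, within 20 mm of the middle, level, its leg down and pointing the same way as before (x of tray_red in the frame of cabinet below -0.063 m and angle between pot_red's own z axis and vertical below 0.2 rad and z of pot_red in the frame of tray_red between 0.005 and 0.016 m and horizontal distance between hook and rest below 0.02 m and z of hook in the frame of rest between 0.031 and 0.038 m and angle between the x axis of hook and the x axis of rest, either way round below 0.15 rad and x of hook_tip in the frame of rest above 0.1 m and angle between hook's own z axis and vertical below 0.12 rad and linear speed of each of hook, tray_red below 0.02 m/s); the robot touches nothing.
It fails at once if the hook bears on the red tray or the cabinet with more than 18 N (contact force between hook and tray_red above 18 N or contact force between hook and cabinet above 18 N).
It fails at once if the gripper or arm touches the warm red tray (contact force between any of the arm, the fingers and tray_red above 0.5 N).
It fails at once if the blue tray is drawn or pushed by more than 6 mm (distance of tray_blue from where it was at the start of the episode above 0.006 m).
It fails at once if a drying pot tips over (angle between any of pot_red, pot_blue's own z axis and vertical above 0.5 rad).
It fails at once if a bystander (music box, peg board, boat or otoscope) is shifted by more than 12 mm (distance of any of music_box, peg_board, boat, otoscope from where it was at the start of the episode above 0.012 m).
It also fails if it takes over 69 s, if anything falls off the work surface, if the arm or the gripper's body presses on something with over 40 N, if the wrist force passes 120 N, or if a joint passes its speed limit or range.

## Working session

There is one attempt and no reset: what is moved stays moved. The work goes in short steps, Python scripts to look and compute and a tool call to move; the robot and the scene stay as the last step left them, time stands still between calls to the robot, and variables do not carry over. Pictures are saved under pics/ and viewed, and the job is handed in when it is done.

Besides the shell and the picture viewer there is one more tool, called by a JSON object that holds its "name" and its "arguments". servo_tool: Moves the arm, as the interface text tells. Scaled input: -1 to 1 covers 10 cm each way for a shift and 60 degrees each way for a turn. Its arguments: {"type":"object","properties":{"commands":{"type":"array","items":{"type":"number"}}},"required":["commands"]}

```bash
ls; mkdir -p pics
python3 - <<'E'
from cell import monitor, imaging, r, spotter
import cv2
for n in("side","top","wrist"):
    im=imaging.get_image(n); cv2.imwrite(f"pics/{n}0.png",im[:,:,::-1]); print(n,imaging.camera_info(n))
print(monitor.sense(), r.grip_point_offset)
E
```

```text
pics
side {'fov_y': 57.4098642379388, 'cx': 317.47299211563353, 'cy': 238.1545443933357, 'R': array([[-0.70162029, -0.71249699, -0.00877585],
       [-0.4508659 ,  0.45345287, -0.76883056],
       [ 0.5517689 , -0.53547039, -0.63939233]]), 't': array([0.36485366, 0.27169177, 0.95430211])}
top {'fov_y': 42.14384547320097, 'cx': 324.02285094199453, 'cy': 225.3447113129892, 'R': array([[ 1.34482207e-02, -9.99909429e-01, -5.28023487e-04],
       [-9.92692115e-01, -1.32878146e-02, -1.19940813e-01],
       [ 1.19922934e-01,  2.13715528e-03, -9.92780904e-01]]), 't': array([0.02458597, 0.4988108 , 1.80268767])}
wrist {'fov_y': 65.70646984690485, 'cx': 325.02116544020316, 'cy': 242.09586957428354, 'tool_from_camera': array([[ 5.08662787e-04, -9.46360511e-01, -3.23112249e-01,
         8.41634074e-02],
       [ 9.99999870e-01,  4.94146509e-04,  1.26958908e-04,
         7.21075527e-04],
       [ 3.95158930e-05, -3.23112271e-01,  9.46360639e-01,
        -1.43067840e-01],
       [ 0.00000000e+00,  0.00000000e+00,  0.00000000e+00,
         1.00000000e+00]])}
{'time_s': 0.15, 'q': array([-1.15840198e+00,  3.53504235e-01,  1.63394727e+00,  8.97020772e-06,
        1.15520745e+00, -2.40316214e-03]), 'joint_velocities': array([-0.00055875, -0.00117286, -0.00258749, -0.00080317,  0.00011697,
       -0.00129287]), 'effort': array([-3.81958007e-04, -6.05638647e+01, -3.42335236e+01, -1.54917789e-04,
        6.15007128e-03,  3.44761382e-06]), 'tool_pos': array([ 0.25173509, -0.57167021,  0.23073152]), 'tool_rot': array([-3.07324580e+00, -6.46680474e-01,  3.28230093e-04]), 'force': array([ 0.11318606, -0.19352771,  0.70950625]), 'moment': array([0.03334033, 0.01216074, 0.02001795]), 'finger_gap': 1.0000013049924161} 0.0187
```

View pics/side0.png

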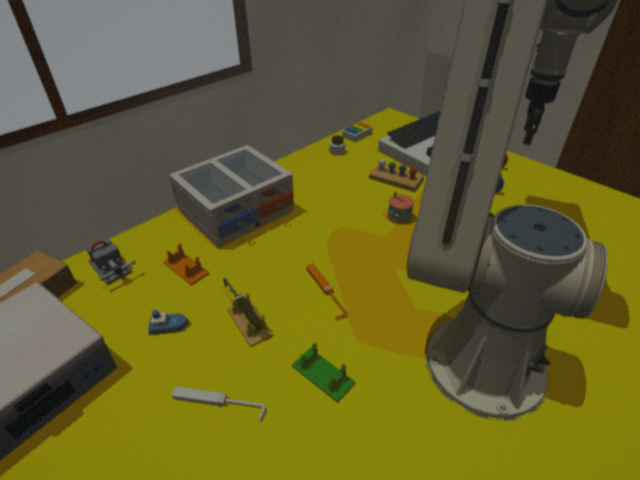

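View pics/top0.png

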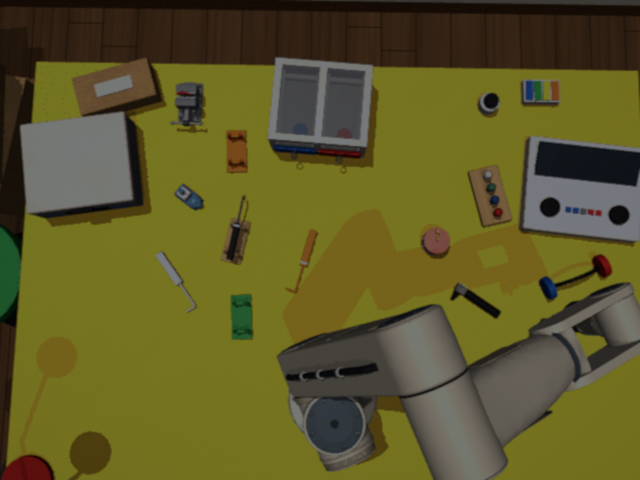

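View pics/wrist0.png

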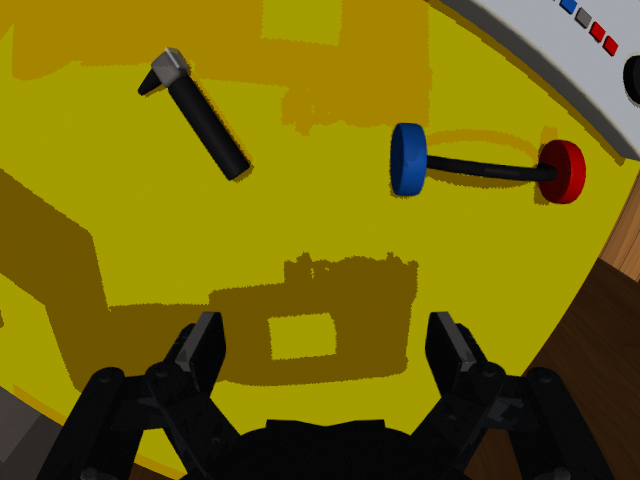

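Candidates in the top view are the black hook in the beech rest at (237,235), the orange hook at (305,260) and the white hook at (175,280). The rests are beech at (236,243), green at (241,316) and orange at (236,150). I choose the black hook in the beech rest. The red tray is in the right bay at (340,152), with its eye near (343,169). I'll check this in close crops.

```bash
cat > h.py <<'E'
import numpy as np, cv2
from cell import monitor, imaging, r, spotter
from scipy.spatial.transform import Rotation as Ro
def ray(name,px,st=None):
    ci=imaging.camera_info(name); f=240/np.tan(np.radians(ci['fov_y'])/2)
    d=np.array([(px[0]-ci['cx'])/f,(px[1]-ci['cy'])/f])
    if name!='wrist':
        v=np.array([d[0],d[1],1.]); R=ci['R']; return -R.T@ci['t'], R.T@v
    rr=np.hypot(*d); v=np.array([*(d/rr*np.sin(rr)),np.cos(rr)]) if rr>0 else np.array([0,0,1.])
    T=ci['tool_from_camera']; Rt=Ro.from_rotvec(st['tool_rot']).as_matrix()
    return Rt@T[:3,3]+st['tool_pos'], Rt@T[:3,:3]@v
def atz(name,px,z,st=None):
    o,d=ray(name,px,st); return o+d*(z-o[2])/d[2]
def proj(name,X,st=None):
    ci=imaging.camera_info(name); f=240/np.tan(np.radians(ci['fov_y'])/2); X=np.asarray(X,float)
    if name!='wrist':
        c=ci['R']@X+ci['t']; return np.array([ci['cx']+f*c[0]/c[2],ci['cy']+f*c[1]/c[2]])
    T=ci['tool_from_camera']; Rt=Ro.from_rotvec(st['tool_rot']).as_matrix()
    c=T[:3,:3].T@(Rt.T@(X-st['tool_pos'])-T[:3,3]); th=np.arctan2(np.hypot(c[0],c[1]),c[2]); n=np.hypot(c[0],c[1])
    return np.array([ci['cx']+f*th*c[0]/n,ci['cy']+f*th*c[1]/n])
E
python3 - <<'E'
from h import *
t=cv2.imread('pics/top0.png'); s=cv2.imread('pics/side0.png')
a=cv2.resize(t[140:300,200:380],None,fx=4,fy=3.7,interpolation=cv2.INTER_CUBIC)[:590]
cv2.imwrite('pics/topc.png',cv2.convertScaleAbs(a,alpha=1.8))
b=cv2.resize(s[140:350,160:330],None,fx=4,fy=2.8,interpolation=cv2.INTER_CUBIC)
cv2.imwrite('pics/sidec.png',cv2.convertScaleAbs(b,alpha=1.8))
imaging.get_image('top')
for th in('hook','rest','hook_tip','tray_red_eye','tray_red','cabinet'):
    for d in spotter.mark_of(th,'top')[:4]: print(th,d)
imaging.get_image('side')
for th in('hook','hook_tip','tray_red_eye','tray_red'):
    for d in spotter.mark_of(th,'side')[:4]: print('s',th,d)
print(monitor.sense()['time_s'])
E
```

```text
hook {'position': [304.3, 249.6], 'p': 0.88}
hook {'position': [168.0, 272.0], 'p': 0.57}
hook {'position': [235.8, 237.6], 'p': 0.53}
rest {'position': [241.8, 318.1], 'p': 0.96}
rest {'position': [235.5, 151.6], 'p': 0.91}
rest {'position': [235.6, 236.4], 'p': 0.71}
rest {'position': [480.9, 297.8], 'p': 0.31}
hook_tip {'position': [287.5, 289.3], 'p': 0.75}
hook_tip {'position': [246.7, 198.2], 'p': 0.74}
hook_tip {'position': [185.4, 311.6], 'p': 0.72}
tray_red {'position': [336.5, 158.6], 'p': 0.62}
cabinet {'position': [316.7, 153.5], 'p': 0.84}
s hook {'position': [314.0, 284.0], 'p': 0.9}
s hook {'position': [197.6, 401.1], 'p': 0.78}
s hook {'position': [249.8, 314.7], 'p': 0.73}
s hook_tip {'position': [226.8, 285.1], 'p': 0.96}
s hook_tip {'position': [259.3, 415.2], 'p': 0.96}
s hook_tip {'position': [336.3, 318.6], 'p': 0.6}
s tray_red_eye {'position': [280.9, 207.5], 'p': 0.91}
0.75
```

View pics/topc.png

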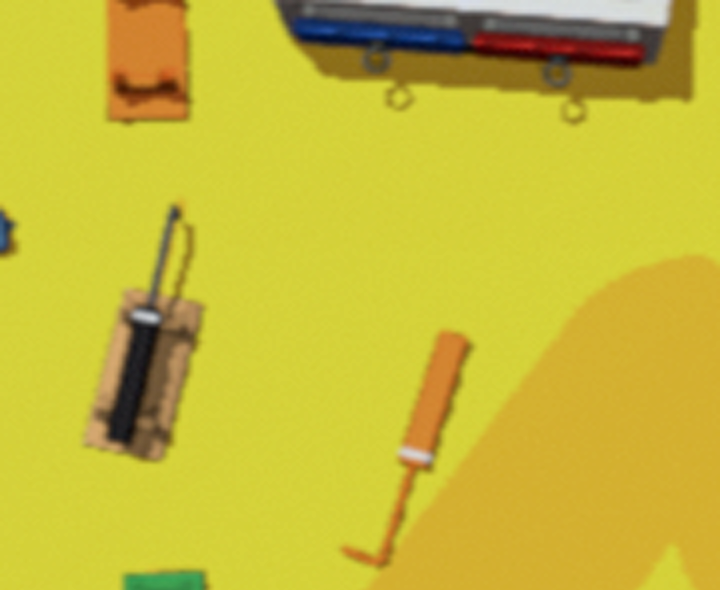

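View pics/sidec.png

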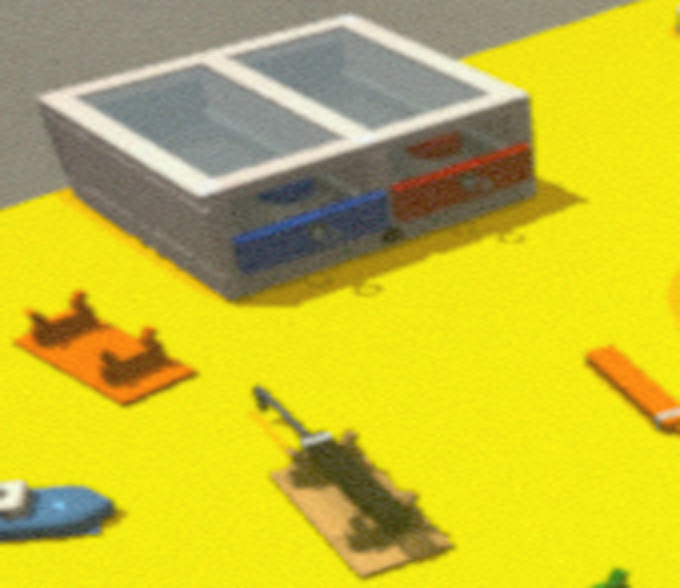

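Run:
```python
from h import *
P=lambda u,v:(200+u/4-.4,140+v/3.7-.4)
f=atz('top',P(146,311),.056); b=atz('top',P(119,440),.056); print('front',f,'rear',b,np.linalg.norm(f-b),(f+b)/2, np.degrees(np.arctan2(*(f-b)[1::-1])))
sh=atz('top',P(176,210),.048);print('shank end',sh)
print('eye',atz('top',P(557,73),.070),'blue eye',atz('top',P(376,60),.07))
print('eye side',atz('side',(280.9,207.5),.07))
# panel top edges z=.086
l=atz('top',P(475,42),.086);q=atz('top',P(645,53),.086);print('panel',l,q,np.linalg.norm(l-q),np.degrees(np.arctan2(*(q-l)[:2])))
l=atz('top',P(296,31),.086);print('blue left',l)
o1,d1=ray('top',(246.7,198.2));o2,d2=ray('side',(226.8,285.1))
A=np.c_[d1,-d2];k=np.linalg.lstsq(A,o2-o1,rcond=None)[0];print('tip',o1+d1*k[0],o2+d2*k[1])
print(atz('top',(246.7,198.2),.017))
for z in(.034,.056):print(atz('top',(235.8,237.6),z),atz('side',(249.8,314.7),z))
```

```text
front [0.49682503 0.28637037 0.056     ] rear [0.39535231 0.30274798 0.056     ] 0.1027858972106233 [0.44608867 0.29455917 0.056     ] -9.168425264384576
shank end [0.57865377 0.26799966 0.048     ]
eye [ 0.68799898 -0.00942003  0.07      ] blue eye [0.69669698 0.12267559 0.07      ]
eye side [ 0.67745904 -0.00526777  0.07      ]
panel [0.70826303 0.05048478 0.086     ] [ 0.7011145  -0.07253281  0.086     ] 0.12322511182611182 -176.6742881617959
blue left [0.71533371 0.18016975 0.086     ]
tip [0.57919381 0.26338437 0.01201503] [0.5813174 0.2659942 0.0126976]
[0.57837847 0.26274405 0.017     ]
[0.45834226 0.28917586 0.034     ] [0.44529467 0.29434756 0.034     ]
[0.45616481 0.28600323 0.056     ] [0.42873415 0.3042111  0.056     ]
```

The crops confirm it: black handle in the beech rest at (0.447, 0.294), leg towards the cabinet, and the red eye at about (0.685, -0.008). Moving towards the hook now.

{"name": "servo_tool", "arguments": {"commands": [0.76,-1,-0.2,0,0,0,1,0.76,-1,-0.2,0,0,0,1,0.76,-1,-0.2,0,0,0,1]}}

```text
time_s: 1.05
tool_pos: [0.2813, -0.447, 0.2515]
tool_rot: [-3.073, -0.647, -0.0]
force: [0.1, -0.3, -0.4]
finger_gap: 0.999
```

{"name": "servo_tool", "arguments": {"commands": [0.76,-1,0,0,0,0,1,0.76,-1,0,0,0,0,1,0.76,-1,0,0,0,0,1]}}

```text
time_s: 1.35
tool_pos: [0.3103, -0.3245, 0.2513]
tool_rot: [-3.073, -0.648, -0.0]
force: [0.2, -0.4, 0.2]
finger_gap: 1.001
```

{"name": "servo_tool", "arguments": {"commands": [0.76,-1,0,0,0,0,1,0.76,-1,0,0,0,0,1,0.76,-1,0,0,0,0,1]}}

```text
time_s: 1.65
tool_pos: [0.3395, -0.2027, 0.2514]
tool_rot: [-3.073, -0.648, -0.001]
force: [-0.3, -0.3, -0.4]
finger_gap: 1.001
```

{"name": "servo_tool", "arguments": {"commands": [0.76,-1,0,0,0,0,1,0.76,-1,0,0,0,0,1,0.76,-1,0,0,0,0,1]}}

```text
time_s: 1.95
tool_pos: [0.3691, -0.0806, 0.2516]
tool_rot: [-3.073, -0.649, -0.002]
force: [0.0, -0.1, -0.4]
finger_gap: 1.001
```

{"name": "servo_tool", "arguments": {"commands": [0.76,-1,0,0,0,0,1,0.76,-1,0,0,0,0,1,0.76,-1,0,0,0,0,1]}}

```text
time_s: 2.25
tool_pos: [0.3987, 0.0418, 0.2517]
tool_rot: [-3.073, -0.649, -0.002]
force: [0.5, -0.3, -0.7]
finger_gap: 1.003
```

{"name": "servo_tool", "arguments": {"commands": [0.74,-1,0,0,0,0,1,0.74,-1,0,0,0,0,1,0.74,-1,0,0,0,0,1]}}

```text
time_s: 2.55
tool_pos: [0.4262, 0.1635, 0.2516]
tool_rot: [-3.073, -0.649, -0.002]
force: [0.9, -0.1, -0.4]
finger_gap: 1.001
```

{"name": "servo_tool", "arguments": {"commands": [0.74,-1,0,0,0,0.2,1,0.74,-1,0.3,0,0,0.4,1,0.74,-1,0.3,0,0,0.55,1,0.74,-1,0.3,0,0,0.555,1,0.74,-1,0.3,0,0,0.555,1,0.74,-1,0.3,0,0,0.555,1]}}

```text
time_s: 3.15
tool_pos: [0.4529, 0.2812, 0.2214]
tool_rot: [3.131, -0.254, -0.0]
force: [0.1, 0.6, -0.4]
finger_gap: 0.998
```

Run:
```python
from h import *
st=monitor.sense();im=imaging.get_image('wrist');np.save('st1.npy',st,allow_pickle=True)
cv2.imwrite('pics/w1.png',im[:,:,::-1]);print(st['tool_pos'],Ro.from_rotvec(st['tool_rot']).as_matrix()[:,0],st['q'])
for t in('hook','hook_tip','rest','tray_red_eye'):
    for d in spotter.mark_of(t,'wrist')[:3]:print(t,d)
print('pred',proj('wrist',(.447,.294,.056),st),proj('wrist',(.497,.286,.056),st))
```

```text
[0.45290233 0.28121453 0.22138398] [ 9.86894728e-01 -1.61365412e-01  6.11580268e-06] [ 5.52907541e-01  2.20939972e-01  1.83975781e+00 -1.12433494e-04
  1.08097291e+00  2.28583081e+00]
hook {'position': [312.4, 217.8], 'p': 0.79}
hook {'position': [161.6, 310.0], 'p': 0.69}
hook {'position': [506.4, 191.6], 'p': 0.61}
hook_tip {'position': [318.1, 78.8], 'p': 0.83}
hook_tip {'position': [234.9, 385.7], 'p': 0.73}
rest {'position': [312.2, 208.3], 'p': 0.81}
rest {'position': [360.5, 376.4], 'p': 0.63}
tray_red_eye {'position': [313.6, 208.4], 'p': 0.4}
pred [311.35715673 227.87327609] [310.62430089 169.74128675]
```

View pics/w1.png

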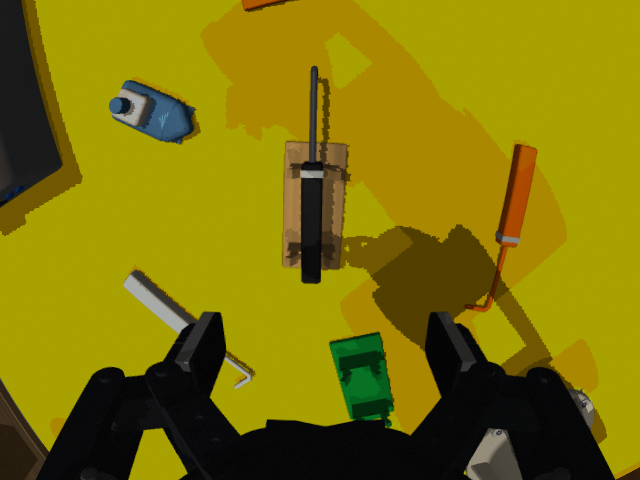

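The wrist view shows the black handle from (312,165) to (311,282), the shank end at (315,67), and the beech rest around it. The boat at (150,110) is well clear.

Run:
```python
from h import *
st=np.load('st1.npy',allow_pickle=True).item()
im=cv2.imread('pics/w1.png')
cv2.imwrite('pics/w1c.png',cv2.resize(im[50:300,260:380],None,fx=3,fy=2.4,interpolation=cv2.INTER_CUBIC))
F=atz('wrist',(312,166),.056,st);B=atz('wrist',(311.3,282),.056,st)
d=F-B;print(F,B,np.linalg.norm(d),np.degrees(np.arctan2(d[1],d[0])),(F+B)/2)
for p in((315,70),):print(atz('wrist',p,.048,st))
for p in((287,141),(347,144),(282,268),(341,270)):print(atz('wrist',p,.008,st))
```

```text
[0.49992433 0.28434015 0.056     ] [0.39620492 0.30299587 0.056     ] 0.1053838222728239 -10.196604504913442 [0.44806462 0.29366801 0.056     ]
[0.57967309 0.26879632 0.048     ]
[0.52226374 0.30640424 0.008     ]
[0.51000359 0.25054951 0.008     ]
[0.39507488 0.33599711 0.008     ]
[0.38303719 0.27553984 0.008     ]
```

View pics/w1c.png

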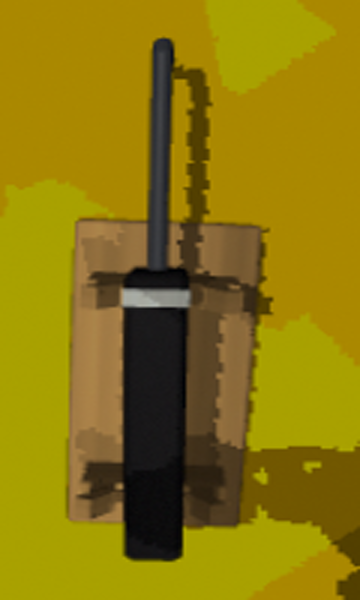

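{"name": "servo_tool", "arguments": {"commands": [-0.05,-0.115,0.5,0,0,0.03,1,-0.05,-0.115,1,0,0,0.03,1,-0.05,-0.115,1,0,0,0.03,1,-0.05,-0.115,1,0,0,0.03,1]}}

```text
time_s: 3.8
tool_pos: [0.4497, 0.2931, 0.1215]
tool_rot: [3.125, -0.31, -0.002]
force: [0.9, 0.0, 0.6]
finger_gap: 1.001
```

Run:
```python
from h import *
st=monitor.sense();im=imaging.get_image('wrist');np.save('st2.npy',st,allow_pickle=True)
cv2.imwrite('pics/w2.png',im[:,:,::-1]);print(st['tool_pos'],Ro.from_rotvec(st['tool_rot']).as_matrix()[:,0])
```

```text
[0.4497035  0.29312288 0.12147269] [ 0.98056954 -0.19616641 -0.00145401]
```

View pics/w2.png

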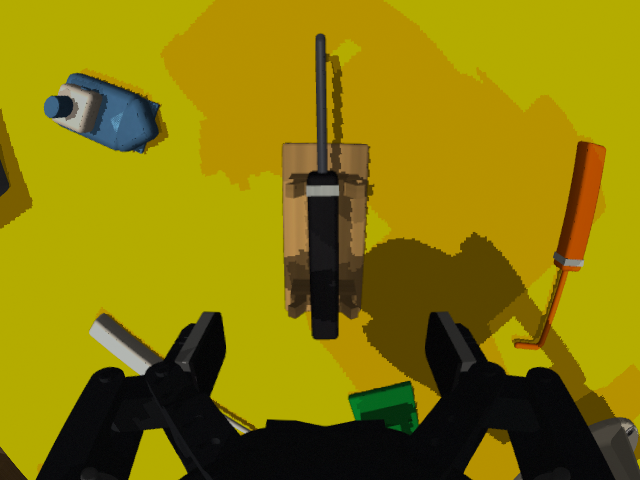

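The handle (column 323) is centred between the fingers (mid 325) and aligned with them. Descending and closing.

{"name": "servo_tool", "arguments": {"commands": [0,0,0.4,0,0,0,1,0,0,0.75,0,0,0,1,0,0,0.96,0,0,0,1,0,0,0.96,0,0,0,1,0,0,0.96,0,0,0,-1,0,0,0.96,0,0,0,-1,0,0,0.96,0,0,0,-1,0,0,0.96,0,0,0,-1]}}

```text
time_s: 4.65
tool_pos: [0.4507, 0.294, 0.0265]
tool_rot: [-3.125, 0.31, -0.003]
force: [0.1, 0.1, -0.5]
finger_gap: 0.331
```

{"name": "servo_tool", "arguments": {"commands": [0,0,0,0,0,0,-1,0,0,0,0,0,0,-1,0,0,0,0,0,0,-1,0,0,0,0,0,0,-1]}}

```text
time_s: 5.05
tool_pos: [0.4505, 0.294, 0.0263]
tool_rot: [-3.125, 0.31, -0.002]
force: [-1.6, -0.6, 8.6]
finger_gap: 0.197
```

Run:
```python
from h import *
st=monitor.sense();im=imaging.get_image('wrist');np.save('st3.npy',st,allow_pickle=True)
cv2.imwrite('pics/w3.png',im[:,:,::-1]);print(st['tool_pos'],st['force'],st['finger_gap'],Ro.from_rotvec(st['tool_rot']).as_matrix()[:,0])
```

```text
[0.4505385  0.29396581 0.02627507] [-1.58527638 -0.55582526  8.58388691] 0.19692378974592004 [ 0.98055478 -0.19624302  0.0009974 ]
```

View pics/w3.png

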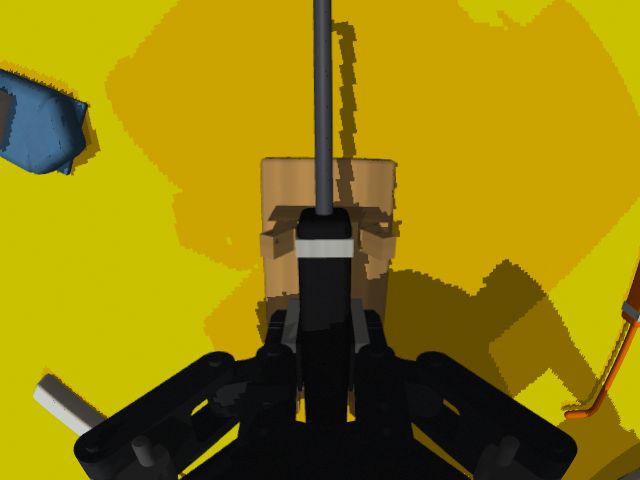

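The hook is held (opening about 17 mm, handle between the pads). Lifting it.

{"name": "servo_tool", "arguments": {"commands": [0,0,-0.1,0,0,0,-1,0,0,-0.3,0,0,0,-1,0,0,-0.6,0,0,0,-1,0,0,-1,0,0,0,-1,0,0,-1,0,0,0,-1]}}

```text
time_s: 5.6
tool_pos: [0.4526, 0.2953, 0.1304]
tool_rot: [-3.121, 0.31, -0.01]
force: [0.1, 0.4, -0.9]
finger_gap: 0.201
```

{"name": "servo_tool", "arguments": {"commands": [0.2,0.3,-0.2,0,0,0,-1,0.4,0.6,-0.2,0,0,0,-1,0.45,0.9,-0.2,0,0,0,-1]}}

```text
time_s: 5.9
tool_pos: [0.478, 0.1956, 0.146]
tool_rot: [-3.125, 0.31, -0.004]
force: [0.1, -0.6, -0.9]
finger_gap: 0.203
```

{"name": "servo_tool", "arguments": {"commands": [0.2,0.4,0,0,0,0,-1,0.4,0.8,0,0,0,0,-1,0.45,0.9,0,0,0,0,-1]}}

```text
time_s: 6.2
tool_pos: [0.5031, 0.096, 0.1452]
tool_rot: [3.125, -0.314, -0.0]
force: [-0.3, 0.2, -1.3]
finger_gap: 0.2
```

{"name": "servo_tool", "arguments": {"commands": [0.2,0.4,0,0,0,-0.06,-1,0.4,0.8,0,0,0,-0.13,-1,0.45,0.9,0,0,0,-0.13,-1,0.45,0.9,0,0,0,-0.13,-1,0.45,0.9,0,0,0,-0.13,-1,0.45,0.9,0,0,0,-0.13,-1]}}

```text
time_s: 6.8
tool_pos: [0.5287, 0.0036, 0.1451]
tool_rot: [-3.14, 0.096, 0.001]
force: [0.6, 0.4, -0.2]
finger_gap: 0.198
```

Run:
```python
from h import *
st=monitor.sense();im=imaging.get_image('wrist');np.save('st4.npy',st,allow_pickle=True)
cv2.imwrite('pics/w4.png',im[:,:,::-1]);print(st['tool_pos'],st['force'],st['finger_gap'],Ro.from_rotvec(st['tool_rot']).as_matrix()[:,0])
for t in('hook','hook_tip','tray_red_eye'):
    for d in spotter.mark_of(t,'wrist')[:3]:print(t,d)
im=imaging.get_image('side');cv2.imwrite('pics/s4.png',im[:,:,::-1])
for t in('hook_tip','tray_red_eye'):
    for d in spotter.mark_of(t,'side')[:3]:print(t,d)
```

```text
[0.52873466 0.00357135 0.14513297] [ 0.62064184  0.42733245 -0.22267785] 0.1978491201366222 [ 9.98134932e-01 -6.10423611e-02 -6.98059650e-04]
hook {'position': [327.6, 330.9], 'p': 0.76}
hook {'position': [238.6, 330.2], 'p': 0.59}
hook {'position': [608.2, 277.0], 'p': 0.36}
hook_tip {'position': [323.9, 13.6], 'p': 0.96}
hook_tip {'position': [48.5, 436.1], 'p': 0.93}
hook_tip {'position': [606.9, 276.6], 'p': 0.22}
hook_tip {'position': [285.1, 190.6], 'p': 0.74}
hook_tip {'position': [337.3, 317.9], 'p': 0.6}
hook_tip {'position': [257.7, 416.0], 'p': 0.6}
tray_red_eye {'position': [276.8, 205.3], 'p': 0.63}
```

View pics/w4.png

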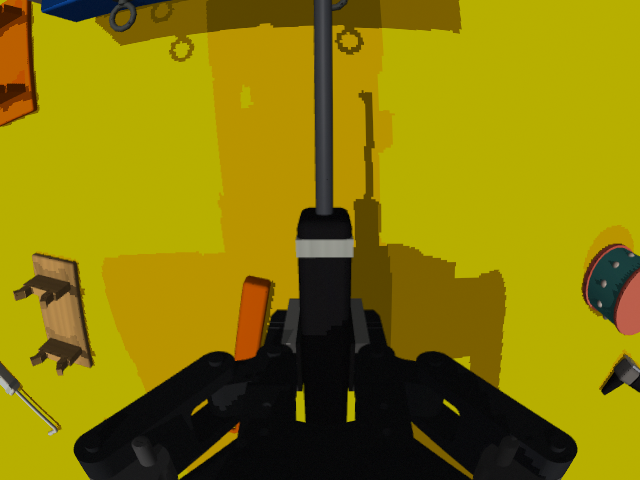

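View pics/s4.png

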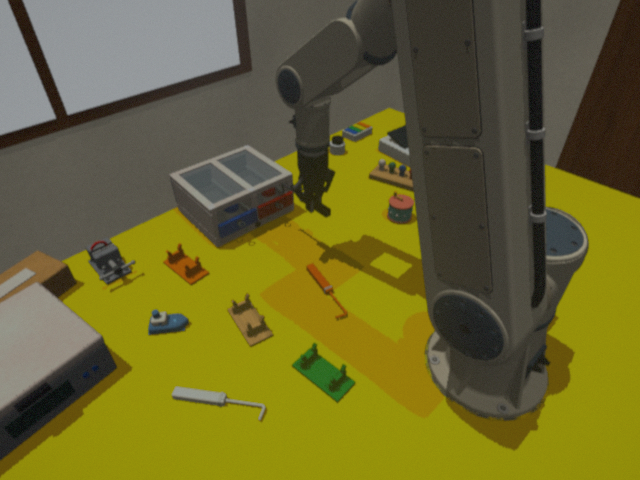

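{"name": "servo_tool", "arguments": {"commands": [0,0.2,-0.5,0,0,0,-1,0,0.35,-1,0,0,0,-1,0,0.35,-1,0,0,0,-1,0,0.35,-1,0,0,0,-1,0,0.35,-1,0,0,0,-1]}}

```text
time_s: 7.65
tool_pos: [0.5263, -0.0323, 0.2441]
tool_rot: [-3.14, 0.097, 0.003]
force: [-0.4, 0.0, -1.4]
finger_gap: 0.2
```

Run:
```python
from h import *
st=monitor.sense();im=imaging.get_image('wrist');np.save('st5.npy',st,allow_pickle=True)
cv2.imwrite('pics/w5.png',im[:,:,::-1]);cv2.imwrite('pics/w5c.png',cv2.resize(im[0:130,200:400,::-1],None,fx=4,fy=4,interpolation=cv2.INTER_CUBIC))
print(st['tool_pos'],Ro.from_rotvec(st['tool_rot']).as_matrix()[:,0])
for t in('tray_red_eye','hook_tip'):
    for d in spotter.mark_of(t,'wrist')[:3]:print(t,d,atz('wrist',d['position'],.07,st))
# tip in tool frame
Rt=Ro.from_rotvec(st['tool_rot']).as_matrix()
for px in((323.9,13.6),):
  o,d=ray('wrist',px,st);o=Rt.T@(o-st['tool_pos']);d=Rt.T@d
  for z in(.009,-.022):print('tool',o+d*(z-o[2])/d[2])
```

```text
[ 0.52629221 -0.03230932  0.24407139] [ 0.9980883  -0.06178177 -0.00166046]
hook_tip {'position': [62.5, 393.4], 'p': 0.87} [0.29591769 0.35928381 0.07      ]
tool [ 0.12907526 -0.00024699  0.009     ]
tool [ 0.11996635 -0.00015094 -0.022     ]
```

View pics/w5c.png

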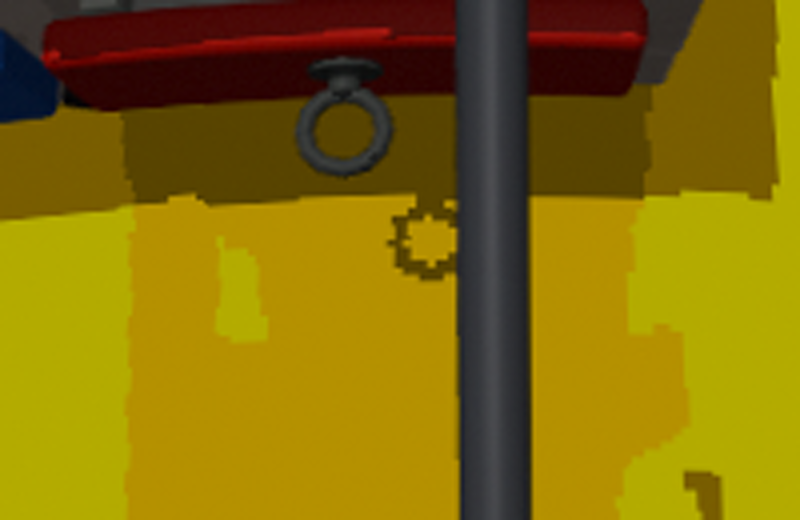

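The red eye ring is centred at crop (344,131), which is pixel (285.6, 32.4). The red panel's edge is behind it.

Run:
```python
from h import *
st=np.load('st5.npy',allow_pickle=True).item()
q=lambda u,v:(200+u/4-.4,v/4-.4)
print('eye',atz('wrist',q(344,131),.07,st))
L=atz('wrist',q(50,62),.086,st);R=atz('wrist',q(641,40),.086,st);d=L-R;print(L,R,np.linalg.norm(d),'yaw',np.degrees(np.arctan2(-d[0],d[1])))
L=atz('wrist',q(110,107),.04,st);R=atz('wrist',q(628,95),.04,st);d=L-R;print(L,R,np.linalg.norm(d),'yaw',np.degrees(np.arctan2(-d[0],d[1])))
s4=np.load('st4.npy',allow_pickle=True).item()
im=cv2.imread('pics/w4.png');cv2.imwrite('pics/w4c.png',cv2.resize(im[0:60,270:390],None,fx=6,fy=6,interpolation=cv2.INTER_CUBIC))
```

```text
eye [ 0.68874485 -0.00957232  0.07      ]
[0.70871084 0.04857124 0.086     ] [ 0.70086544 -0.0709855   0.086     ] 0.1198138757494984 yaw -3.7544093045358498
[0.70947642 0.04759219 0.04      ] [ 0.70082807 -0.07213087  0.04      ] 0.12003501803777512 yaw -4.131659658763624
```

View pics/w4c.png

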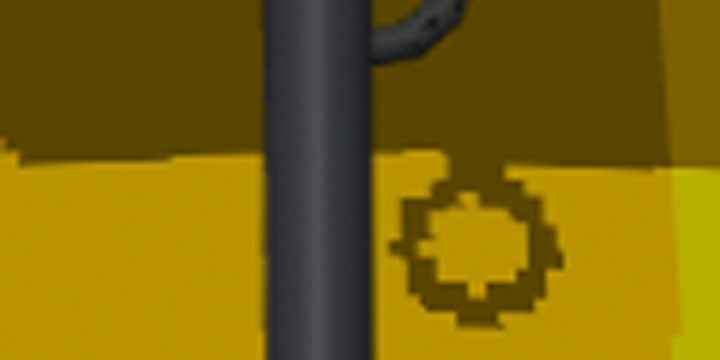

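Run:
```python
from h import *
st=monitor.sense()
a=imaging.get_image('top');b=imaging.get_image('side')
np.save('st6.npy',st,allow_pickle=True);print(st['tool_pos'],st['tool_rot'])
cv2.imwrite('pics/t6.png',cv2.resize(a[130:230,280:400,::-1],None,fx=6,fy=6,interpolation=cv2.INTER_CUBIC))
cv2.imwrite('pics/s6.png',cv2.resize(b[130:250,220:340,::-1],None,fx=5,fy=5,interpolation=cv2.INTER_CUBIC))
w=cv2.imread('pics/w5.png');cv2.imwrite('pics/w5h.png',cv2.resize(w[190:290,270:380],None,fx=6,fy=6,interpolation=cv2.INTER_CUBIC))
Rt=Ro.from_rotvec(st['tool_rot']).as_matrix()
T=lambda p:st['tool_pos']+Rt@np.array(p)
for x in(.125,.130,.135):print(x,proj('top',T((x,0,-.022))),proj('side',T((x,0,.009))))
```

```text
[ 0.52615888 -0.03214715  0.24355531] [-3.13991324  0.09613115  0.00468302]
0.125 [352.13509841 156.52549909] [293.23554509 156.83734453]
0.13 [352.26803296 154.64662917] [292.08387158 156.16061989]
0.135 [352.40086687 152.76918158] [290.93785936 155.48722183]
```

View pics/t6.png

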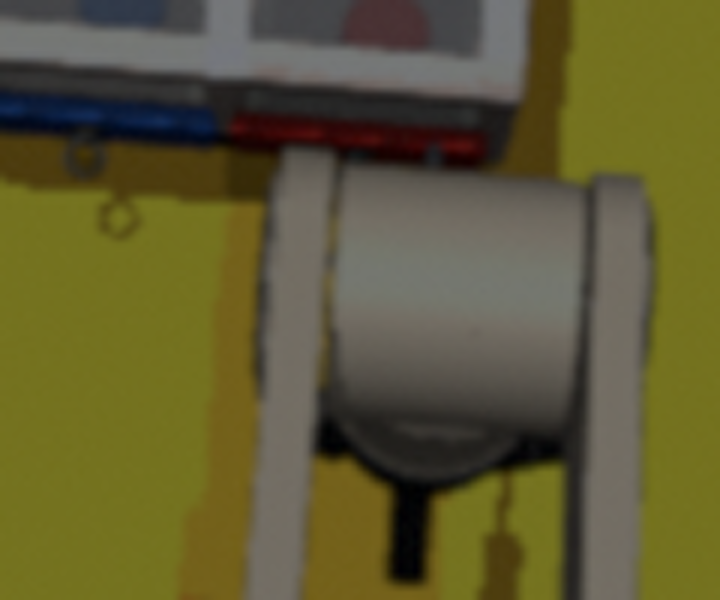

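View pics/s6.png

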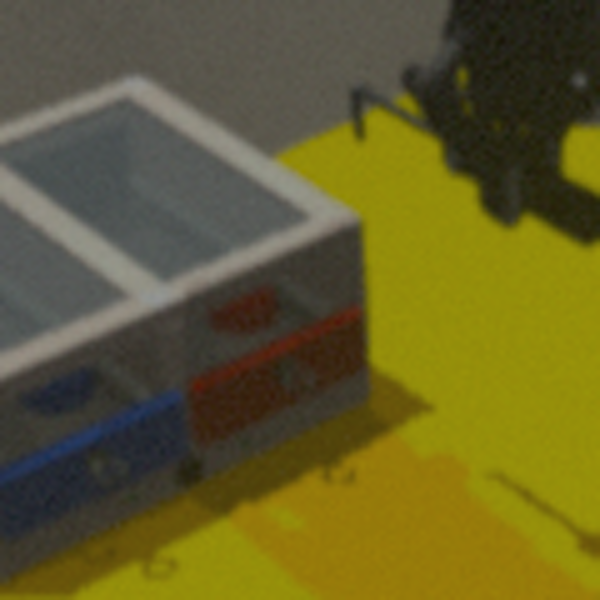

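View pics/w5h.png

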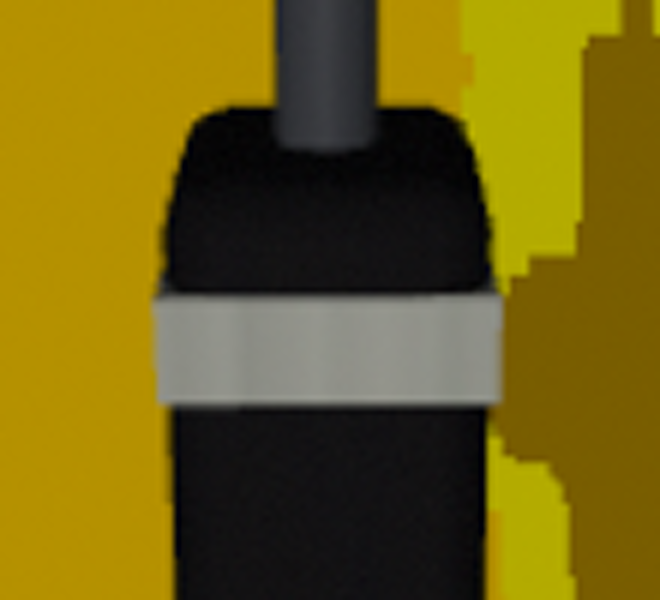

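Run:
```python
from h import *
st=np.load('st5.npy',allow_pickle=True).item()
Rt=Ro.from_rotvec(st['tool_rot']).as_matrix()
def tp(px,z):
  o,d=ray('wrist',px,st);o=Rt.T@(o-st['tool_pos']);d=Rt.T@d;return o+d*(z-o[2])/d[2]
print(tp((324.2,214.8),-.0217),tp((324.2,207.5),-.0187))
# shank direction, axis z tool -.0187-.0? at rows 214 and 5
print(tp((324.3,205),-.0187),tp((322.8,5),-.0187))
P=lambda p:st['tool_pos']+Rt@np.array(p)
import itertools
st6=np.load('st6.npy',allow_pickle=True).item()
# side calibration check: eye
print(proj('side',(.689,-.0098,.07)),proj('top',(.689,-.0098,.07)))
```

```text
[ 5.26784992e-02 -3.65135778e-05 -2.17000000e-02] [ 5.44913090e-02 -4.27307581e-05 -1.87000000e-02]
[ 5.53748716e-02 -8.36379591e-06 -1.87000000e-02] [ 0.12408503 -0.0005243  -0.0187    ]
[279.50075737 205.25152766] [338.98397632 158.99492138]
```

Three independent checks put the tip at 0.1305 m in front of the TCP, 9 mm below it. The eye at (0.689, -0.0098) agrees between the top, wrist and side cameras. Moving over the eye.

{"name": "servo_tool", "arguments": {"commands": [0.15,-0.15,0.4,0,0,0,-1,0.307,-0.32,0.8,0,0,0,-1,0.307,-0.32,1,0,0,0,-1,0.307,-0.32,1,0,0,0,-1,0.307,-0.32,1,0,0,0,-1,0.307,-0.32,1,0,0,0,-1]}}

```text
time_s: 8.5
tool_pos: [0.5605, -0.0027, 0.1466]
tool_rot: [3.14, -0.097, 0.003]
force: [-0.1, -0.5, -1.1]
finger_gap: 0.198
```

```bash
cat > tip.py <<'E'
from h import *
def tip(st,off=(.1305,-.0005,.0093)):
    return st['tool_pos']+Ro.from_rotvec(st['tool_rot']).as_matrix()@np.array(off)
def rep():
    st=monitor.sense();t=tip(st);e=np.array([.689,-.0098,.07]);Rt=Ro.from_rotvec(st['tool_rot']).as_matrix()
    print('tip',t.round(4),'need in tool axes mm',(Rt.T@(e-t)*1e3).round(2),'F',st['force'].round(2),'yaw',np.degrees(np.arctan2(Rt[1,0],Rt[0,0])).round(2),'tilt',Rt[2,0].round(4),Rt[2,1].round(4),'t',st['time_s'])
    return st
E
python3 - <<'E'
from tip import *
st=rep()
im=imaging.get_image('side');print(proj('side',tip(st)))
cv2.imwrite('pics/s7.png',cv2.resize(im[160:230,250:330,::-1],None,fx=8,fy=8,interpolation=cv2.INTER_CUBIC))
E
```

```text
tip [ 0.6908 -0.0103  0.1375] need in tool axes mm [-1.93 -0.4  67.54] F [-0.05 -0.47 -1.07] yaw -3.55 tilt 0.0018 -0.0 t 8.5
[277.71454593 185.62566786]
```

View pics/s7.png

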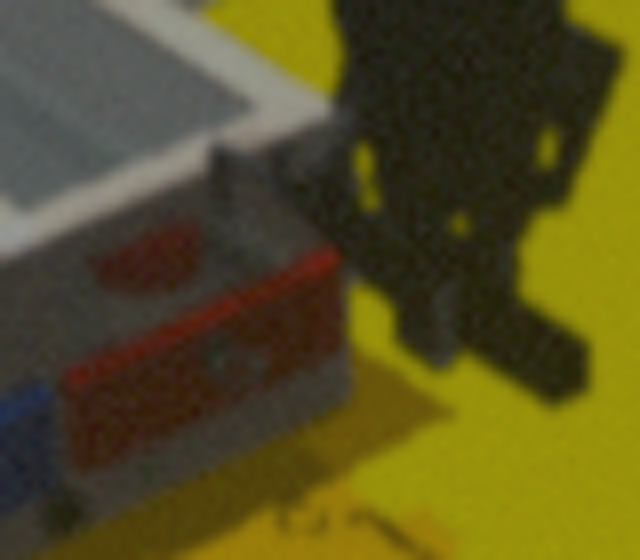

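{"name": "servo_tool", "arguments": {"commands": [-0.019,-0.004,0.3,0,0,0.004,-1,-0.019,-0.004,0.43,0,0,0.004,-1,-0.019,-0.004,0.43,0,0,0.004,-1,-0.019,-0.004,0.43,0,0,0.004,-1,-0.019,-0.004,0.43,0,0,0.004,-1]}}

```text
time_s: 9.05
tool_pos: [0.5587, -0.0021, 0.1034]
tool_rot: [-3.14, 0.104, -0.003]
force: [0.3, 0.5, -0.6]
finger_gap: 0.2
```

Run:
```python
from tip import *
st=rep()
im=imaging.get_image('wrist');cv2.imwrite('pics/w8.png',cv2.resize(im[0:80,260:390,::-1],None,fx=6,fy=6,interpolation=cv2.INTER_CUBIC))
im=imaging.get_image('side');print(proj('side',tip(st)))
cv2.imwrite('pics/s8.png',cv2.resize(im[160:230,250:330,::-1],None,fx=8,fy=8,interpolation=cv2.INTER_CUBIC))
```

```text
tip [ 0.689  -0.0102  0.0943] need in tool axes mm [-0.05 -0.41 24.32] F [ 0.32  0.45 -0.59] yaw -3.78 tilt 0.0017 -0.0001 t 9.05
[279.07864802 198.39126946]
```

View pics/s8.png

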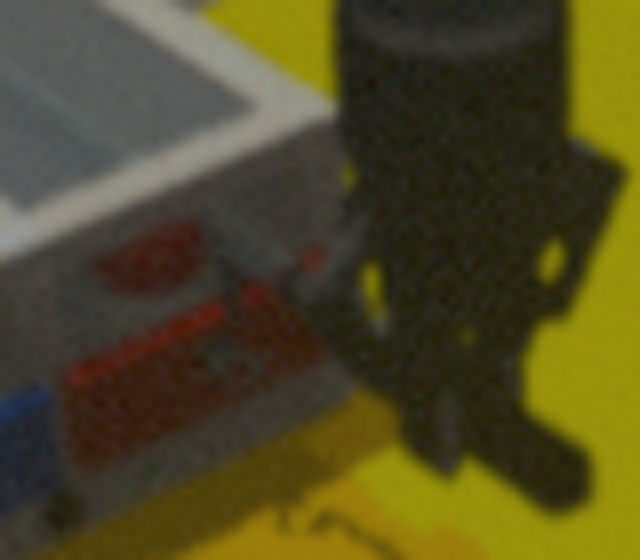

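View pics/w8.png

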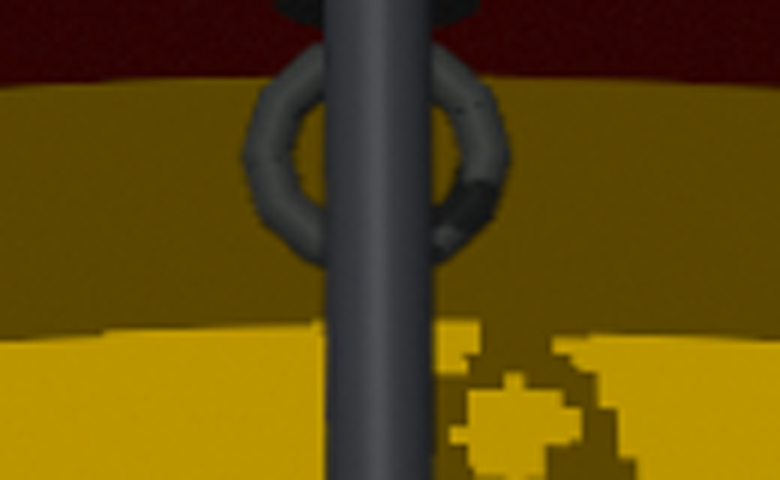

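The shank lies centred over the ring (crop columns 379 and 377). One more fix of the eye from this closer view.

Run:
```python
from tip import *
st=rep()
for v in(152,155,158):print(atz('wrist',(260+377/6-.4,v/6-.4),.07,st))
```

```text
tip [ 0.6888 -0.0102  0.0942] need in tool axes mm [ 0.1  -0.39 24.17] F [ 0.33 -0.42 -0.23] yaw -3.78 tilt 0.0016 -0.0001 t 9.15
[ 0.68888047 -0.00967287  0.07      ]
[ 0.6886273  -0.00965639  0.07      ]
[ 0.68837431 -0.00963991  0.07      ]
```

Those agree. Inserting gently, and watching the force.

{"name": "servo_tool", "arguments": {"commands": [0,-0.004,0.06,0,0,0,-1,0,-0.004,0.12,0,0,0,-1,0,-0.004,0.16,0,0,0,-1,0,-0.004,0.19,0,0,0,-1,0,-0.004,0.21,0,0,0,-1]}}

```text
time_s: 9.65
tool_pos: [0.5577, -0.0017, 0.0807]
tool_rot: [3.14, -0.103, -0.001]
force: [-0.2, -0.7, -0.4]
finger_gap: 0.196
```

{"name": "servo_tool", "arguments": {"commands": [0,0,0.03,0,0,0,-1,0,0,0.06,0,0,0,-1,0,0,0.09,0,0,0,-1,0,0,0.09,0,0,0,-1]}}

```text
time_s: 10.05
tool_pos: [0.5576, -0.0017, 0.0719]
tool_rot: [3.14, -0.103, -0.001]
force: [-0.2, -0.1, -1.0]
finger_gap: 0.199
```

Run:
```python
from tip import *
st=rep();print(st['tool_pos'],st['moment'])
```

```text
tip [ 0.6878 -0.0098  0.0625] need in tool axes mm [ 1.15 -0.03 -7.54] F [-0.17 -0.08 -0.99] yaw -3.78 tilt -0.0007 0.0 t 10.05
[ 0.5576056  -0.00166037  0.07185158] [ 0.03695952  0.00791452 -0.00465673]
```

The tip is 7.5 mm below the ring centre with no contact force. Going a little deeper, then starting the slow draw.

{"name": "servo_tool", "arguments": {"commands": [0,0,0.02,0,0,0,-1,-0.02,0,0.025,0,0,0,-1,-0.04,0,0.025,0,0,0,-1,-0.06,0,0.025,0,0,0,-1,-0.08,0,0.025,0,0,0,-1,-0.1,0,0.025,0,0,0,-1]}}

```text
time_s: 10.65
tool_pos: [0.5486, -0.001, 0.0701]
tool_rot: [-3.14, 0.103, -0.003]
force: [4.1, -0.8, -2.4]
finger_gap: 0.2
```

{"name": "servo_tool", "arguments": {"commands": [-0.02,0,0,0,0,0,-1,-0.04,0,0,0,0,0,-1,-0.06,0,0,0,0,0,-1,-0.08,0,0,0,0,0,-1,-0.1,0,0,0,0,0,-1]}}

```text
time_s: 11.15
tool_pos: [0.5373, -0.0003, 0.0697]
tool_rot: [-3.14, 0.103, 0.001]
force: [2.5, -0.9, -1.4]
finger_gap: 0.202
```

Run:
```python
from tip import *
st=rep();im=imaging.get_image('wrist');cv2.imwrite('pics/w9.png',cv2.resize(im[0:120,230:430,::-1],None,fx=4,fy=4,interpolation=cv2.INTER_CUBIC))
```

```text
tip [ 0.6675 -0.0084  0.0603] need in tool axes mm [21.5  -0.   -9.74] F [ 2.53 -0.95 -1.4 ] yaw -3.78 tilt -0.0008 -0.0 t 11.15
```

View pics/w9.png

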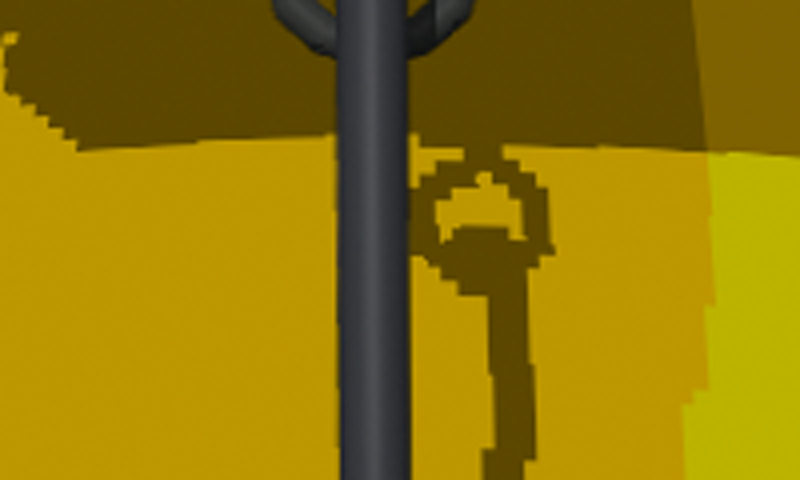

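The tray is following with the hook engaged, about 18 mm out and 2.5 N of drag.

{"name": "servo_tool", "arguments": {"commands": [-0.02,0,0,0,0,0,-1,-0.05,0,0,0,0,0,-1,-0.08,0,0,0,0,0,-1,-0.11,0,0,0,0,0,-1,-0.14,0,0,0,0,0,-1,-0.17,0,0,0,0,0,-1,-0.2,0,0,0,0,0,-1,-0.22,0,0,0,0,0,-1]}}

```text
time_s: 12.0
tool_pos: [0.5157, 0.0011, 0.0698]
tool_rot: [3.14, -0.103, -0.0]
force: [0.6, 0.5, -1.2]
finger_gap: 0.201
```

{"name": "servo_tool", "arguments": {"commands": [-0.02,0,0,0,0,0,-1,-0.04,0,0,0,0,0,-1,-0.06,0,0,0,0,0,-1,-0.08,0,0,0,0,0,-1,-0.1,0,0,0,0,0,-1,-0.12,0,0,0,0,0,-1]}}

```text
time_s: 12.6
tool_pos: [0.5039, 0.0019, 0.0698]
tool_rot: [3.14, -0.103, 0.0]
force: [0.6, -0.6, -1.9]
finger_gap: 0.197
```

Run:
```python
from tip import *
st=rep()
```

```text
tip [ 0.6341 -0.0062  0.0605] need in tool axes mm [ 5.501e+01 -1.000e-02 -9.500e+00] F [ 0.57 -0.59 -1.95] yaw -3.77 tilt 0.0 0.0 t 12.6
```

{"name": "servo_tool", "arguments": {"commands": [-0.015,0,0,0,0,0,-1,-0.03,0,0,0,0,0,-1,-0.045,0,0,0,0,0,-1,-0.06,0,0,0,0,0,-1,-0.075,0,0,0,0,0,-1,-0.085,0,0,0,0,0,-1]}}

```text
time_s: 13.2
tool_pos: [0.4954, 0.0025, 0.0698]
tool_rot: [3.14, -0.103, -0.0]
force: [0.9, -0.8, -1.9]
finger_gap: 0.198
```

{"name": "servo_tool", "arguments": {"commands": [-0.01,0,0,0,0,0,-1,-0.02,0,0,0,0,0,-1,-0.03,0,0,0,0,0,-1,-0.035,0,0,0,0,0,-1]}}

```text
time_s: 13.6
tool_pos: [0.4919, 0.0027, 0.0698]
tool_rot: [-3.14, 0.103, 0.0]
force: [1.8, -0.1, -1.4]
finger_gap: 0.199
```

{"name": "servo_tool", "arguments": {"commands": [-0.01,0,0,0,0,0,-1,-0.02,0,0,0,0,0,-1,-0.03,0,0,0,0,0,-1,-0.03,0,0,0,0,0,-1]}}

```text
time_s: 14.0
tool_pos: [0.4888, 0.0029, 0.0697]
tool_rot: [-3.14, 0.103, 0.0]
force: [1.0, 0.3, -1.6]
finger_gap: 0.2
```

{"name": "servo_tool", "arguments": {"commands": [-0.01,0,0,0,0,0,-1,-0.02,0,0,0,0,0,-1,-0.03,0,0,0,0,0,-1,-0.03,0,0,0,0,0,-1]}}

```text
time_s: 14.4
tool_pos: [0.4858, 0.0031, 0.0697]
tool_rot: [-3.14, 0.103, 0.0]
force: [-0.2, -0.4, -2.1]
finger_gap: 0.198
```

{"name": "servo_tool", "arguments": {"commands": [-0.01,0,0,0,0,0,-1,-0.02,0,0,0,0,0,-1,-0.03,0,0,0,0,0,-1,-0.03,0,0,0,0,0,-1]}}

```text
time_s: 14.8
tool_pos: [0.4828, 0.0033, 0.0698]
tool_rot: [3.14, -0.103, -0.0]
force: [0.4, 0.4, -1.4]
finger_gap: 0.201
```

Run:
```python
from tip import *
st=rep();im=imaging.get_image('side');cv2.imwrite('pics/s10.png',cv2.resize(im[140:260,220:340,::-1],None,fx=5,fy=5,interpolation=cv2.INTER_CUBIC))
print(proj('side',tip(st)))
```

```text
tip [ 0.6131 -0.0048  0.0604] need in tool axes mm [ 7.607e+01  2.000e-02 -9.570e+00] F [ 0.4   0.43 -1.41] yaw -3.77 tilt -0.0002 0.0 t 14.8
[295.69482052 219.53752315]
```

View pics/s10.png

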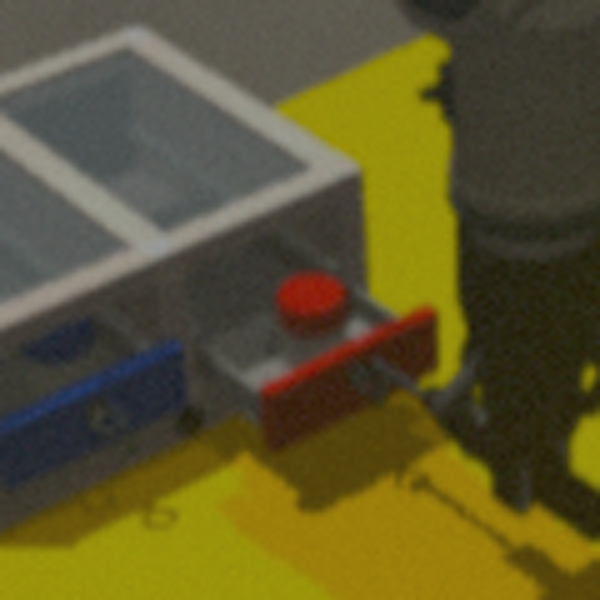

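The tray is out about 73 mm with its pot upright, the hook is still engaged and the blue tray is shut. The stop hasn't been felt yet, so I continue.

{"name": "servo_tool", "arguments": {"commands": [-0.01,0,0,0,0,0,-1,-0.02,0,0,0,0,0,-1,-0.03,0,0,0,0,0,-1,-0.03,0,0,0,0,0,-1]}}

```text
time_s: 15.25
tool_pos: [0.4798, 0.0035, 0.0698]
tool_rot: [3.14, -0.103, -0.0]
force: [0.3, -0.4, -1.2]
finger_gap: 0.202
```

{"name": "servo_tool", "arguments": {"commands": [-0.01,0,0,0,0,0,-1,-0.02,0,0,0,0,0,-1,-0.03,0,0,0,0,0,-1,-0.03,0,0,0,0,0,-1]}}

```text
time_s: 15.65
tool_pos: [0.4768, 0.0037, 0.0698]
tool_rot: [-3.14, 0.103, 0.0]
force: [0.2, 0.4, -1.9]
finger_gap: 0.199
```

{"name": "servo_tool", "arguments": {"commands": [-0.01,0,0,0,0,0,-1,-0.02,0,0,0,0,0,-1,-0.03,0,0,0,0,0,-1,-0.03,0,0,0,0,0,-1]}}

```text
time_s: 16.05
tool_pos: [0.4738, 0.0039, 0.0698]
tool_rot: [3.14, -0.103, -0.0]
force: [-0.2, -0.0, -1.6]
finger_gap: 0.203
```

{"name": "servo_tool", "arguments": {"commands": [-0.01,0,0,0,0,0,-1,-0.02,0,0,0,0,0,-1,-0.03,0,0,0,0,0,-1,-0.03,0,0,0,0,0,-1]}}

```text
time_s: 16.45
tool_pos: [0.4709, 0.0041, 0.0698]
tool_rot: [-3.14, 0.103, 0.0]
force: [-0.0, -0.2, -1.2]
finger_gap: 0.2
```

{"name": "servo_tool", "arguments": {"commands": [-0.01,0,0,0,0,0,-1,-0.02,0,0,0,0,0,-1,-0.03,0,0,0,0,0,-1,-0.03,0,0,0,0,0,-1]}}

```text
time_s: 16.85
tool_pos: [0.4679, 0.0043, 0.0698]
tool_rot: [3.14, -0.103, -0.0]
force: [-0.5, 0.7, -1.3]
finger_gap: 0.2
```

{"name": "servo_tool", "arguments": {"commands": [-0.01,0,0,0,0,0,-1,-0.02,0,0,0,0,0,-1,-0.03,0,0,0,0,0,-1,-0.03,0,0,0,0,0,-1]}}

```text
time_s: 17.25
tool_pos: [0.4649, 0.0045, 0.0698]
tool_rot: [-3.14, 0.104, 0.0]
force: [1.1, -0.5, -1.4]
finger_gap: 0.199
```

Run:
```python
from tip import *
st=rep();im=imaging.get_image('side');cv2.imwrite('pics/s11.png',cv2.resize(im[140:260,220:340,::-1],None,fx=5,fy=5,interpolation=cv2.INTER_CUBIC))
im=imaging.get_image('wrist');cv2.imwrite('pics/w11.png',cv2.resize(im[0:120,230:430,::-1],None,fx=4,fy=4,interpolation=cv2.INTER_CUBIC))
for k in range(3): imaging.get_image('wrist'); print(monitor.sense()['force'])
```

```text
tip [ 0.5951 -0.0036  0.0604] need in tool axes mm [ 9.409e+01 -2.000e-02 -9.570e+00] F [ 1.11 -0.49 -1.45] yaw -3.78 tilt -0.0002 -0.0 t 17.25
[ 0.31677416  0.95414718 -0.85772815]
[ 0.42347678  0.34224173 -1.32785064]
[ 0.3620305  -1.15232236 -0.91777291]
```

View pics/s11.png

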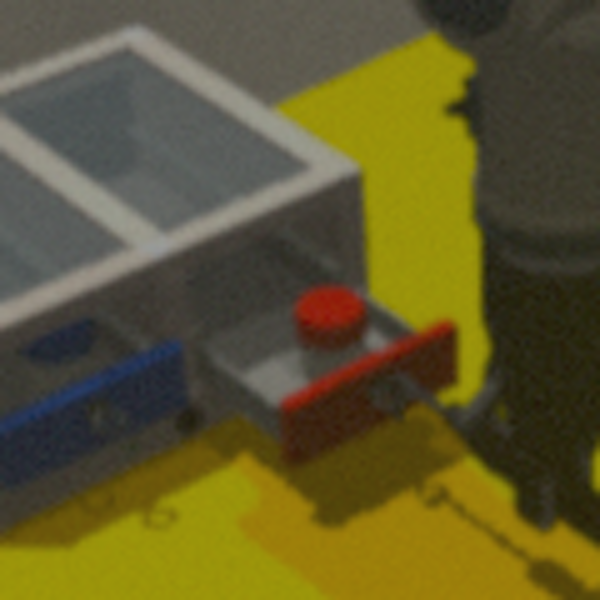

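View pics/w11.png

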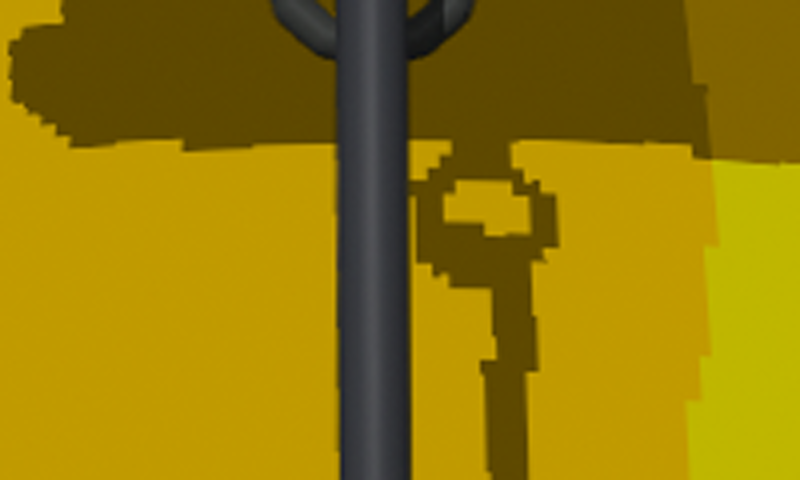

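The tray is still following and its pot stands. About 91 mm out, so the stop must come within 11 mm.

{"name": "servo_tool", "arguments": {"commands": [-0.01,0,0,0,0,0,-1,-0.02,0,0,0,0,0,-1,-0.03,0,0,0,0,0,-1,-0.03,0,0,0,0,0,-1]}}

```text
time_s: 17.9
tool_pos: [0.4619, 0.0047, 0.0698]
tool_rot: [-3.14, 0.103, 0.0]
force: [0.9, 0.4, -1.1]
finger_gap: 0.197
```

{"name": "servo_tool", "arguments": {"commands": [-0.01,0,0,0,0,0,-1,-0.02,0,0,0,0,0,-1,-0.02,0,0,0,0,0,-1]}}

```text
time_s: 18.2
tool_pos: [0.4599, 0.0048, 0.0698]
tool_rot: [-3.14, 0.103, 0.0]
force: [0.5, 0.3, -1.2]
finger_gap: 0.203
```

{"name": "servo_tool", "arguments": {"commands": [-0.01,0,0,0,0,0,-1,-0.02,0,0,0,0,0,-1,-0.02,0,0,0,0,0,-1]}}

```text
time_s: 18.5
tool_pos: [0.458, 0.0049, 0.0698]
tool_rot: [-3.14, 0.103, 0.0]
force: [1.1, -0.9, -2.0]
finger_gap: 0.202
```

{"name": "servo_tool", "arguments": {"commands": [-0.01,0,0,0,0,0,-1,-0.02,0,0,0,0,0,-1,-0.02,0,0,0,0,0,-1]}}

```text
time_s: 18.8
tool_pos: [0.4565, 0.0051, 0.0699]
tool_rot: [-3.14, 0.103, -0.001]
force: [3.3, 0.5, -2.4]
finger_gap: 0.199
```

The stop is being felt (3.3 N). Going on by 1 mm.

{"name": "servo_tool", "arguments": {"commands": [-0.005,0,0,0,0,0,-1,-0.01,0,0,0,0,0,-1,-0.01,0,0,0,0,0,-1]}}

```text
time_s: 19.1
tool_pos: [0.4556, 0.0051, 0.0699]
tool_rot: [-3.14, 0.103, -0.002]
force: [4.9, -0.7, -3.2]
finger_gap: 0.198
```

{"name": "servo_tool", "arguments": {"commands": [-0.005,0,0,0,0,0,-1,-0.01,0,0,0,0,0,-1,-0.01,0,0,0,0,0,-1]}}

```text
time_s: 19.4
tool_pos: [0.4549, 0.0052, 0.07]
tool_rot: [-3.14, 0.103, -0.002]
force: [5.2, -1.1, -3.3]
finger_gap: 0.198
```

{"name": "servo_tool", "arguments": {"commands": [-0.005,0,0,0,0,0,-1,-0.01,0,0,0,0,0,-1,-0.01,0,0,0,0,0,-1]}}

```text
time_s: 19.7
tool_pos: [0.4542, 0.0052, 0.07]
tool_rot: [-3.14, 0.103, -0.003]
force: [6.8, -0.1, -4.3]
finger_gap: 0.204
```

{"name": "servo_tool", "arguments": {"commands": [-0.005,0,0,0,0,0,-1,-0.005,0,0,0,0,0,-1,-0.005,0,0,0,0,0,-1,-0.005,0,0,0,0,0,-1,-0.005,0,0,0,0,0,-1]}}

```text
time_s: 20.2
tool_pos: [0.454, 0.0053, 0.0701]
tool_rot: [-3.14, 0.103, -0.004]
force: [7.3, -1.4, -3.1]
finger_gap: 0.201
```

Run:
```python
from tip import *
st=rep()
im=imaging.get_image('wrist');cv2.imwrite('pics/w12.png',cv2.resize(im[0:240,230:430,::-1],None,fx=3,fy=2.5,interpolation=cv2.INTER_CUBIC))
im=imaging.get_image('side');cv2.imwrite('pics/s12.png',cv2.resize(im[140:260,220:340,::-1],None,fx=5,fy=5,interpolation=cv2.INTER_CUBIC))
for k in range(2): imaging.get_image('wrist'); print(monitor.sense()['force'])
```

```text
tip [ 0.5842 -0.0028  0.0611] need in tool axes mm [ 1.0502e+02  8.0000e-02 -8.6300e+00] F [ 7.31 -1.39 -3.13] yaw -3.77 tilt 0.0025 -0.0002 t 20.2
[ 7.51212819 -0.73761773 -3.37077936]
[ 7.6153038  -0.2042929  -3.44187925]
```

View pics/s12.png

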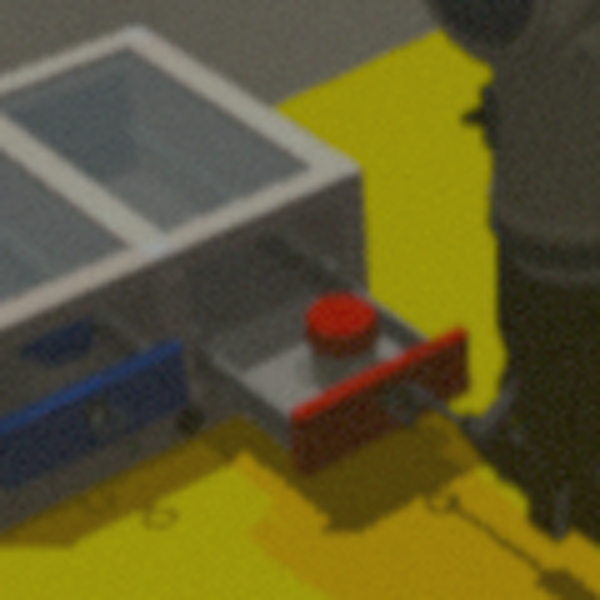

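View pics/w12.png

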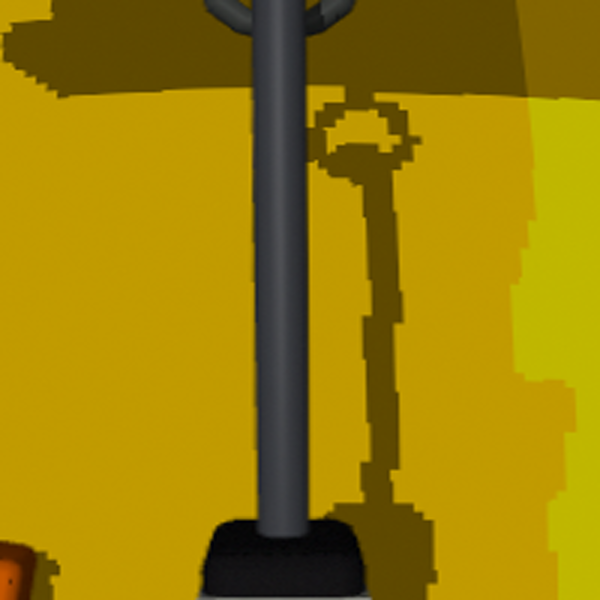

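The pull is steady at 7.5 N, about 102 mm out, and the pot is upright. Relaxing the pull and centring the leg in the ring.

{"name": "servo_tool", "arguments": {"commands": [0.01,0,0,0,0,0,-1,0.02,0,0,0,0,0,-1,0.03,0,0,0,0,0,-1,0.04,0,0,0,0,0,-1,0.05,0,0,0,0,0,-1,0.055,0,0,0,0,0,-1,0.055,0,0,0,0,0,-1]}}

```text
time_s: 21.1
tool_pos: [0.4574, 0.0049, 0.0696]
tool_rot: [3.14, -0.103, -0.002]
force: [-0.1, -0.3, -1.7]
finger_gap: 0.196
```

Run:
```python
from tip import *
st=rep()
im=imaging.get_image('wrist');cv2.imwrite('pics/w13.png',cv2.resize(im[0:80,260:390,::-1],None,fx=6,fy=6,interpolation=cv2.INTER_CUBIC))
```

```text
tip [ 0.5877 -0.0031  0.0601] need in tool axes mm [ 1.0155e+02 -3.0000e-02 -1.0040e+01] F [-0.09 -0.34 -1.71] yaw -3.77 tilt -0.0014 0.0001 t 21.1
```

View pics/w13.png

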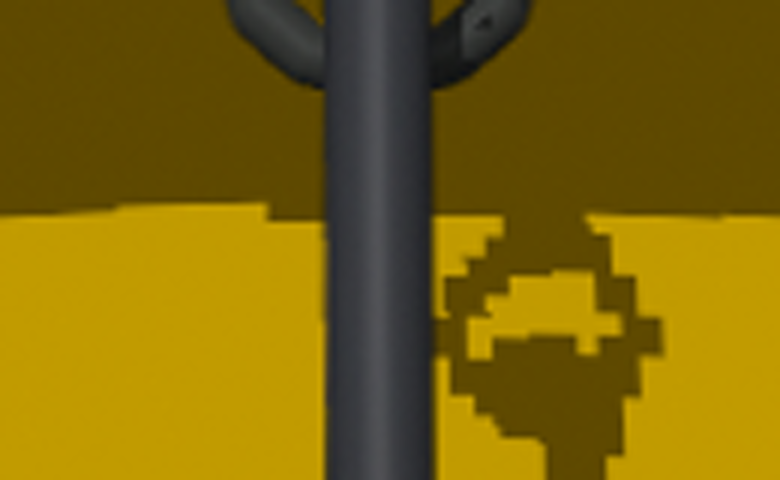

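Slack is only about 0.3 mm, so I move forward 2.5 mm more, then lift out.

{"name": "servo_tool", "arguments": {"commands": [0.01,0,0,0,0,0,-1,0.02,0,0,0,0,0,-1,0.028,0,0,0,0,0,-1,0.028,0,0,0,0,0,-1]}}

```text
time_s: 21.55
tool_pos: [0.461, 0.0048, 0.0698]
tool_rot: [-3.14, 0.103, -0.0]
force: [-0.5, -0.4, -0.2]
finger_gap: 0.201
```

Run:
```python
from tip import *
st=rep()
im=imaging.get_image('wrist');cv2.imwrite('pics/w14.png',cv2.resize(im[0:80,260:390,::-1],None,fx=6,fy=6,interpolation=cv2.INTER_CUBIC))
```

```text
tip [ 0.5913 -0.0033  0.0605] need in tool axes mm [ 9.793e+01  3.000e-02 -9.520e+00] F [-0.5  -0.41 -0.22] yaw -3.77 tilt 0.0 -0.0 t 21.55
```

View pics/w14.png

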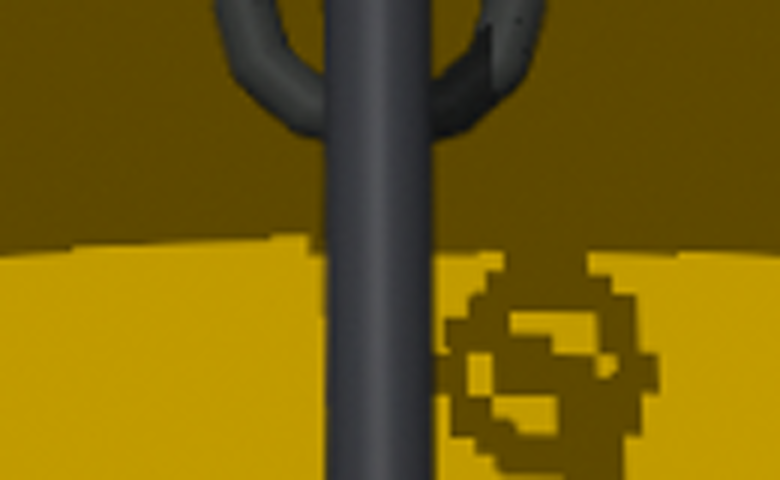

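The shadow shows the leg centred in the ring. Lifting out.

{"name": "servo_tool", "arguments": {"commands": [0,0,-0.03,0,0,0,-1,0,0,-0.07,0,0,0,-1,0,0,-0.12,0,0,0,-1,0,0,-0.2,0,0,0,-1,0,0,-0.35,0,0,0,-1,0,0,-0.5,0,0,0,-1,0,0,-0.7,0,0,0,-1,0,0,-0.7,0,0,0,-1]}}

```text
time_s: 22.4
tool_pos: [0.4627, 0.0048, 0.1424]
tool_rot: [-3.14, 0.104, -0.007]
force: [0.8, -0.5, -1.4]
finger_gap: 0.199
```

Run:
```python
from tip import *
st=rep()
im=imaging.get_image('side');cv2.imwrite('pics/s15.png',cv2.resize(im[100:260,200:340,::-1],None,fx=4.5,fy=3.7,interpolation=cv2.INTER_CUBIC))
im=imaging.get_image('wrist');cv2.imwrite('pics/w15.png',im[:,:,::-1])
```

```text
tip [ 0.5929 -0.0033  0.1337] need in tool axes mm [95.98  0.16 64.15] F [ 0.82 -0.48 -1.41] yaw -3.78 tilt 0.0047 -0.0004 t 22.4
```

View pics/s15.png

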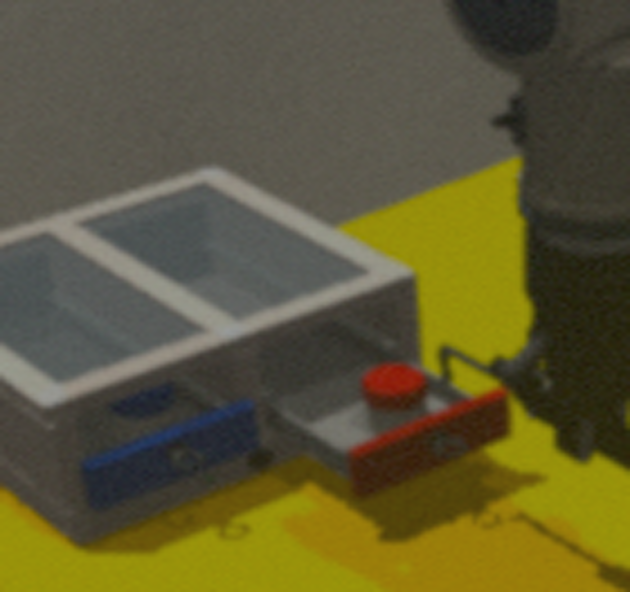

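View pics/w15.png

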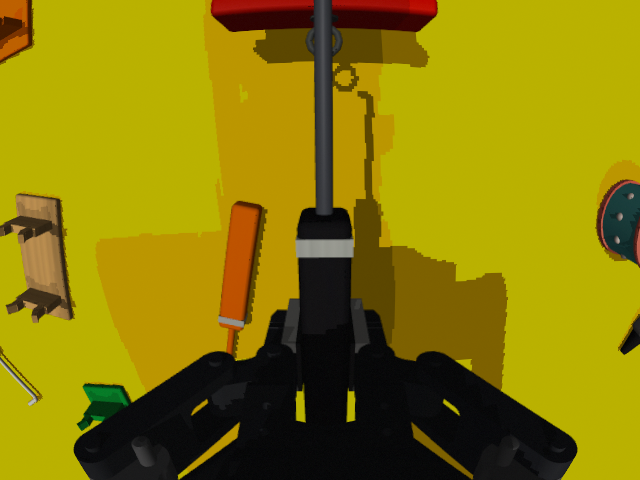

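The hook is clear of the eye and hasn't slipped in the grasp. The tray stays out with its pot upright. Returning to the rest.

{"name": "servo_tool", "arguments": {"commands": [-0.104,-0.2,0,0,0,0,-1,-0.104,-0.6,0,0,0,0,-1,-0.104,-0.96,0,0,0,0,-1]}}

```text
time_s: 22.8
tool_pos: [0.456, 0.102, 0.1389]
tool_rot: [3.14, -0.106, -0.002]
force: [0.7, 0.6, -0.3]
finger_gap: 0.196
```

{"name": "servo_tool", "arguments": {"commands": [-0.104,-0.4,0,0,0,0,-1,-0.104,-0.8,0,0,0,0,-1,-0.104,-0.96,0,0,0,0,-1]}}

```text
time_s: 23.1
tool_pos: [0.4523, 0.2004, 0.1389]
tool_rot: [-3.14, 0.101, 0.001]
force: [-0.2, 0.8, -0.3]
finger_gap: 0.198
```

{"name": "servo_tool", "arguments": {"commands": [-0.104,-0.4,0,0,0,0.06,-1,-0.104,-0.7,0,0,0,0.125,-1,-0.104,-0.96,0,0,0,0.125,-1,-0.104,-0.96,0,0,0,0.125,-1,-0.104,-0.96,0,0,0,0.125,-1,-0.104,-0.96,0,0,0,0.125,-1]}}

```text
time_s: 23.7
tool_pos: [0.4482, 0.2929, 0.1391]
tool_rot: [3.125, -0.309, -0.002]
force: [-0.4, 0.5, -1.5]
finger_gap: 0.198
```

```bash
cat > home.py <<'E'
from tip import *
st=monitor.sense();s3=np.load('st3.npy',allow_pickle=True).item()
R=Ro.from_rotvec(st['tool_rot']).as_matrix();R3=Ro.from_rotvec(s3['tool_rot']).as_matrix()
print('d tool mm',(R.T@(s3['tool_pos']-st['tool_pos'])*1e3).round(2),'rot deg',np.degrees(Ro.from_matrix(R.T@R3).as_rotvec()).round(2),st['force'].round(1),st['tool_pos'].round(4),st['time_s'])
E
python3 - <<'E'
from home import *
im=imaging.get_image('wrist');cv2.imwrite('pics/w16.png',im[:,:,::-1])
E
```

```text
d tool mm [  2.19  -1.65 112.82] rot deg [0.14 0.12 0.03] [-0.4  0.5 -1.5] [0.4482 0.2929 0.1391] 23.7
```

View pics/w16.png

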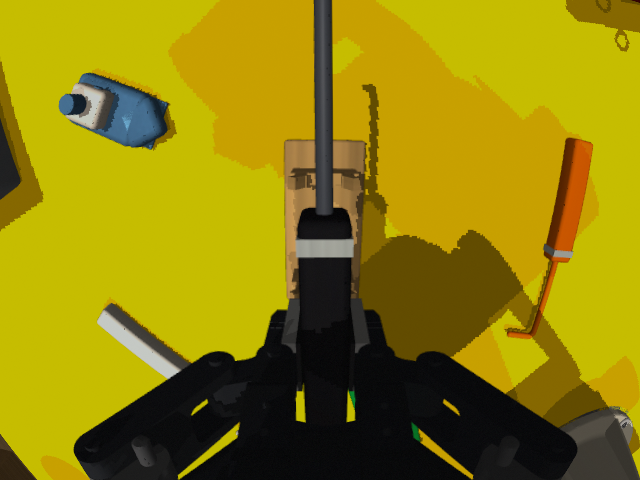

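{"name": "servo_tool", "arguments": {"commands": [0.022,-0.017,0.3,0,0,0,-1,0.022,-0.017,0.6,0,0,0,-1,0.022,-0.017,0.8,0,0,0,-1,0.022,-0.017,0.8,0,0,0,-1,0.022,-0.017,0.8,0,0,0,-1]}}

```text
time_s: 24.25
tool_pos: [0.4513, 0.2947, 0.06]
tool_rot: [3.126, -0.31, -0.001]
force: [-0.2, -0.6, -1.1]
finger_gap: 0.199
```

Run:
```python
from home import *
```

```text
d tool mm [-0.58  0.89 33.74] rot deg [ 0.08  0.08 -0.  ] [-0.2 -0.6 -1.1] [0.4513 0.2947 0.06  ] 24.25
```

{"name": "servo_tool", "arguments": {"commands": [-0.006,0.009,0.08,0,0,0,-1,-0.006,0.009,0.16,0,0,0,-1,-0.006,0.009,0.22,0,0,0,-1,-0.006,0.009,0.27,0,0,0,-1,-0.006,0.009,0.31,0,0,0,-1,-0.006,0.009,0.31,0,0,0,-1]}}

```text
time_s: 24.85
tool_pos: [0.4501, 0.2945, 0.0282]
tool_rot: [3.126, -0.308, -0.001]
force: [-0.9, -0.4, -1.4]
finger_gap: 0.201
```

Run:
```python
from home import *
im=imaging.get_image('wrist');cv2.imwrite('pics/w17.png',im[:,:,::-1])
```

```text
d tool mm [0.51 0.42 1.9 ] rot deg [0.09 0.1  0.05] [-0.9 -0.4 -1.4] [0.4501 0.2945 0.0282] 24.85
```

View pics/w17.png

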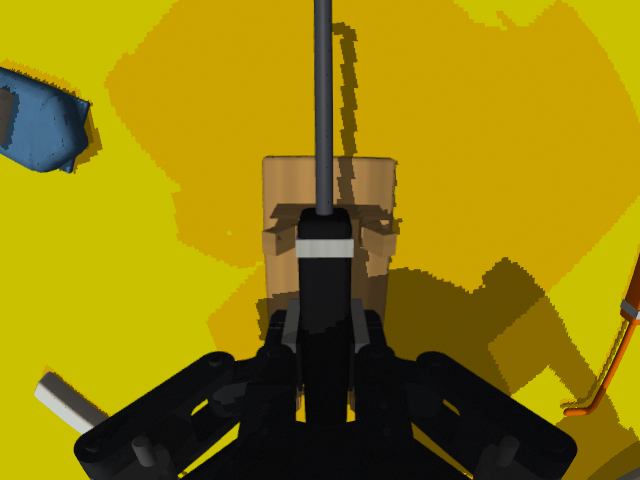

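The hook sits in its notches, 1.9 mm above its original height. Lowering the rest and opening.

{"name": "servo_tool", "arguments": {"commands": [0.004,0.004,0.01,0,0,0,-1,0.004,0.004,0.018,0,0,0,-1,0.004,0.004,0.018,0,0,0,-1]}}

```text
time_s: 25.2
tool_pos: [0.4508, 0.2942, 0.027]
tool_rot: [-3.126, 0.309, -0.0]
force: [-0.3, 0.1, -1.1]
finger_gap: 0.203
```

{"name": "servo_tool", "arguments": {"commands": [0,0,0,0,0,0,-0.5,0,0,0,0,0,0,-0.2,0,0,0,0,0,0,0.2,0,0,0,0,0,0,0.6,0,0,0,0,0,0,1,0,0,0,0,0,0,1,0,0,0,0,0,0,1,0,0,0,0,0,0,1]}}

```text
time_s: 26.0
tool_pos: [0.4508, 0.2942, 0.027]
tool_rot: [-3.126, 0.309, 0.0]
force: [-0.8, 0.5, 0.0]
finger_gap: 0.997
```

{"name": "servo_tool", "arguments": {"commands": [0,0,0,0,0,0,1,0,0,0,0,0,0,1,0,0,0,0,0,0,1]}}

```text
time_s: 26.3
tool_pos: [0.4508, 0.2942, 0.027]
tool_rot: [-3.126, 0.309, 0.0]
force: [0.6, 0.2, -0.6]
finger_gap: 1.001
```

{"name": "servo_tool", "arguments": {"commands": [0,0,-0.1,0,0,0,1,0,0,-0.3,0,0,0,1,0,0,-0.6,0,0,0,1,0,0,-1,0,0,0,1,0,0,-1,0,0,0,1]}}

```text
time_s: 26.8
tool_pos: [0.4535, 0.296, 0.1324]
tool_rot: [-3.121, 0.308, -0.01]
force: [0.8, 0.1, -0.1]
finger_gap: 0.998
```

{"name": "servo_tool", "arguments": {"commands": [0,0,-0.5,0,0,0,1,0,0,-0.95,0,0,0,1,0,0,-0.95,0,0,0,1,0,0,-0.95,0,0,0,1,0,0,-0.95,0,0,0,1]}}

```text
time_s: 27.3
tool_pos: [0.45, 0.2937, 0.2209]
tool_rot: [3.125, -0.309, -0.002]
force: [-0.2, 1.2, -0.5]
finger_gap: 0.999
```

Run:
```python
from h import *
st=monitor.sense();im=imaging.get_image('wrist');np.save('st18.npy',st,allow_pickle=True)
cv2.imwrite('pics/w18.png',im[:,:,::-1]);print(st['tool_pos'])
im=imaging.get_image('side');cv2.imwrite('pics/s18.png',im[:,:,::-1])
im=imaging.get_image('top');cv2.imwrite('pics/t18.png',im[:,:,::-1])
```

```text
[0.4499759  0.2936712  0.22094789]
```

View pics/w18.png

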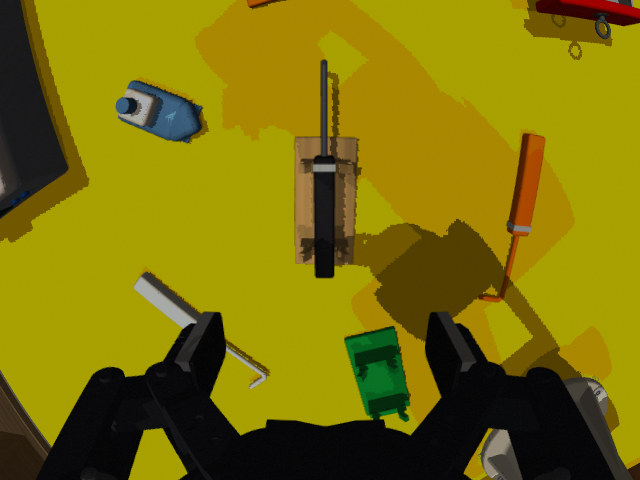

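View pics/s18.png

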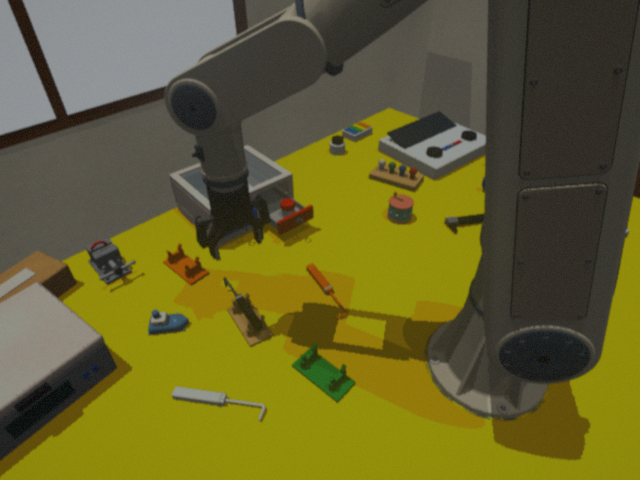

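View pics/t18.png

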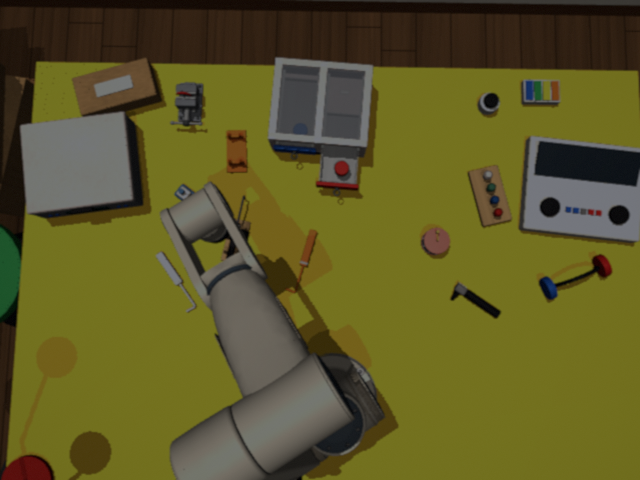

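The wrist view shows the hook from (324,157) to (324,277) in its rest, leg forward. In the top view the tray is out with its pot at (341,169). A final numeric check, then I hand in.

Run:
```python
from h import *
st=np.load('st18.npy',allow_pickle=True).item()
F=atz('wrist',(324,160.5),.056,st);B=atz('wrist',(324.3,276.5),.056,st);d=F-B
print((F+B)/2,np.linalg.norm(d),np.degrees(np.arctan2(d[1],d[0])))
c=[atz('wrist',p,.008,st) for p in((296,137),(357,138),(295,263),(352,265))]
print('rest',np.mean(c,0)); print('panel now',atz('top',(338,187.5),.086))
r.job_done()
```

```text
[0.44827934 0.29444484 0.056     ] 0.10432638254825811 -11.141660948846068
rest [0.45283763 0.29278022 0.008     ]
panel now [ 0.60171541 -0.00752241  0.086     ]
the job is handed in; nothing more can be done
```

I drew the red tray out to its stop with the black hook, laid the hook back in its beech rest, and handed the job in at about 27 s of the 69 s allowed.

**What I did:** I dropped the hook's leg into the red tray's eye with no contact force. I drew the tray past its catch and felt the stop at about 100 mm. I held it there with a steady 7.3–7.6 N, the highest reading of the run. Then I slackened the pull, lifted the hook out, and returned it the way it lay.

**Last checks:**
- **Tray:** the top camera puts the red panel about 103 mm out of its shut place. It is probably nearer 98 mm, because the tray sprang back roughly 3 mm when I let go.
- **Pots and blue tray:** the red pot stands upright on its tray, and the blue tray looks shut.
- **Hook:** it lies about 5 mm from the middle of the rest, at the same -11° as before, leg down and pointing the same way. I measured its position only from the wrist camera and did not measure its height.
- **Bystanders:** the music box, peg board and otoscope show no change in the top view, and the boat shows none in the side view. I did not measure any of them to the millimetre.
- **Robot:** the open gripper is about 0.2 m above the hook and touches nothing.

No check failed. The only disagreements were the few millimetres on the tray's travel and on the hook's position in the rest, both well inside the limits.

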